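Park the measuring port's cap in its dock

TASK

Uncover the meter: lift the loose black cap off the sloping measuring port and set it down gently, upright, on the open front apron of the aluminium dock, and let go of it there. Then, without ramming it, push it along the dock between the two sprung rollers until it is fully home and bears firmly against the stiffly sprung steel stop, and leave it there. Leave the flask, the steel puck and the wooden case where they are.

Things in the scene. Friction and masses are not known exactly. Their poses are not given: they have to be found in the camera images.
- cap: Loose black plastic cap, about 0.1 to 0.2 kg: a round cap 80 mm across and 24 mm high with an upright flat fin on top. Origin: centre of its open underside; z points out of its top along its axis. Skirt 76 mm across (inside 68) from 0 to 14 mm, wider crown 80 mm across from 14 to 24 mm, fin from 24 to 62 mm. It starts over the meter's port, tilted with it.
- fin (a point): Middle of the cap's fin, 43 mm above the cap's origin on its axis (the fin is 14 mm thick along the cap's x, 50 mm long along its y).
- meter: Fixed white brightness meter, 240 x 220 mm, 141 mm high at its back; origin under it on the table; x points from its low front to its high back. Its front panel, 192 mm long, slopes at 20 degrees, rising from 75 mm at the front edge (x -110 mm) to 141 mm (x 70 mm).
- port (a point): Centre of the measuring port on the sloping panel, 20 mm in front of the meter's origin and 108 mm up; axes as the meter's, not tilted. The outward direction of the port is the panel's normal: vertical leant 20 degrees towards the meter's front (-x). A round aluminium boss 64 mm across stands 10 mm off the panel under the cap, with about 2 mm play all round: lift along that normal.
- dock: Fixed aluminium dock plate, 230 (x) x 150 (y) mm, 10 mm thick; origin under its centre, x the push direction, from open apron to stop. On the 10 mm deck stand two guide rails whose tops are 30 mm above the table, 88 mm apart inside (x -30 to 102 mm), flaring open to 117 mm towards the front end at x -76 mm. Roller housings outside the rails reach 38 mm above the table.
- apron (a point): Point on the deck (10 mm above the table) where the cap is to be set down: 55 mm in front of the dock's origin, on its centre line. The cap's origin should be within about 15 mm of it.
- home (a point): Point on the deck where the cap's origin lies when it is fully home against the stop: 55 mm behind the dock's origin, on its centre line. The cap meets the rollers about 43 mm before home, and pushes past them at a peak of 5 to 12 N when moved slowly (up to 30 N in jerks above 40 mm/s), easing to nothing over the last 20 mm as they spring out behind it; at the stop the force climbs steeply. They do not pull it home.
- stop: Steel stop wall across the far end of the dock on a very stiff buffer spring (8 N per mm, 3 mm travel, then rigid); its origin and axes are those of the dock. Its working face lies 95 mm behind the dock's origin, from 10 to 40 mm above the table, 104 mm wide.
- roller_left (a joint): Sprung upright roller at the dock's left (+y) side, 16 mm across, from 12 to 36 mm above the table, 33 mm behind the dock's origin. Value in m: 0 = fully out (70 mm between the faces of the two rollers), grows to 0.008 as it is pushed back into its housing. The spring takes 1 N to start and 0.25 N more per mm.
- roller_right (a joint): The same roller on the right (-y) side.
- puck: Bystander: steel standard puck, a flat disc 72 mm across and 16 mm high with a round knob 24 mm across up to 40 mm; stands flat on the table; origin under its centre.
- flask: Bystander: white bottle 56 mm across and 140 mm high; origin under its centre.
- tile_case: Bystander: closed wooden case, 100 x 80 x 35 mm, origin under its centre.
Not all that is in view belongs to the job. Of the things that look like the cap, the middle-sized one is meant.

How it is judged (in metres and radians):
On the way, in this order (a step that is already met when the one before it is completed fails the run):
1. the cap is lifted clear of the port (more than 60 mm from it) (distance between cap and port above 0.06 m), for 0.1 s.
2. the cap stands upright on the dock's apron (origin within 25 mm along and 15 mm across of the apron point), at rest and let go (x of cap in the frame of dock between -0.08 and -0.03 m and y of cap in the frame of dock between -0.015 and 0.015 m and z of cap in the frame of dock below 0.0125 m and angle between cap's own z axis and vertical below 0.06 rad and linear speed of cap below 0.02 m/s and contact force between the fingers and cap below 0.1 N), for 0.2 s.
3. the cap bears against the stop with more than 3 N (contact force between cap and stop above 3 N), for 0.02 s.
At the end, for the whole second after the job is handed in: The cap rests flat and upright on the dock's deck, fully home: its origin within 2.5 mm of the home point along the dock and 5 mm across; flask, puck and wooden case within 20 mm of where they were (x of cap in the frame of home above -0.0025 m and y of cap in the frame of home between -0.005 and 0.005 m and z of cap in the frame of dock below 0.0125 m and angle between cap's own z axis and vertical below 0.06 rad and linear speed of cap below 0.02 m/s and distance of each of puck, flask, tile_case from where it was at the start of the episode below 0.02 m); the robot touches nothing.
It fails at once if the cap is dropped or rammed into the dock (contact force above 45 N) (contact force between cap and dock above 45 N).
It fails at once if the cap is tipped over (more than 50 degrees from upright) (angle between cap's own z axis and vertical above 0.87 rad).
It fails at once if the steel puck is shifted by more than 20 mm (distance of puck from where it was at the start of the episode above 0.02 m).
It fails at once if the flask is shifted by more than 20 mm (distance of flask from where it was at the start of the episode above 0.02 m).
It fails at once if the wooden case is shifted by more than 20 mm (distance of tile_case from where it was at the start of the episode above 0.02 m).
It also fails if it takes over 67 s, if anything falls off the work surface, if the arm or the gripper's body presses on something with over 40 N, if the wrist force passes 120 N, or if a joint passes its speed limit or range.

ROBOT

A 6-joint arm with a two-finger parallel gripper is mounted at the origin on the work surface. World frame = base frame: x ahead of the robot, y to its left, z up, the work surface at z = 0. Lengths are in m, angles in degrees, forces in N, time in s.
With the tool pointing down it reaches from about 0.375 to 0.9 m from the base axis. Payload 3.1 kg.
Tool frame: the origin (TCP) lies on the centre line of the jaws, within the pads' length; the fingertips stand 17 mm ahead of it and the grasp point (between the pads) lies 2 mm behind it; z points along the fingers, x is the direction in which the jaws open and shut, and the axes are right-handed (so a half turn about z gives the same grasp; the last joint's range is limited). The gripper opens to 85 mm and grips with 20 to 120 N. Pads are 22 mm wide; open, the fingers measure 114 mm over their backs; the gripper's body (76 mm by 85 mm) begins 54 mm behind the grasp point. The pads swing forward as they close: fully open they stand 13 mm farther back than shut.
Start: joints at [-76.748, 30.224, 82.088, -0, 67.689, -10.227], TCP at [0.249, -0.573, 0.212] pointing down, gripper open.
Joint ranges: [-176.69, 176.69], [-43.24, 126.21], [12.49, 139.97], [-82, 262], [0, 151.66], [-163.58, 163.58]. Speed limits (degrees/s): [159.86, 159.86, 180, 180, 180, 180].

INTERFACE

Orientations are given as a 3x3 rotation matrix whose columns are the frame's x, y, z axes.
In Python, from plant import env gives the robot as it stands. The module is installed in compiled form; this text tells all that it offers.
- The arm moves only by the tool apply_moves, never from a script. Its argument "commands" is one flat list of numbers, 7 for each row, row after row: the shift along the tool's x, y, z in m, then the turn, a rotation vector about the tool's x, y, z in rad, then the opening, from -1 (shut) to 1 (fully open). In form: [dx, dy, dz, rx, ry, rz, grip, dx, dy, dz, rx, ry, rz, grip, ...]. A call has 1 to 8 rows; each row shifts and turns the commanded pose from where the row before left it, along the tool's axes as they then stand; what a row does not reach is not made up. A row lasts 1/8 s, in which the tool goes at most 62.5 mm and 10.7 degrees, less where a joint would pass 70% of its speed; a pose out of reach is approached as far as the arm can. A call with a gripper value outside its range is refused whole. The fingers move at their own pace and stop on an object; "grip_force" is the grip in N (left out, the last holds). Time passes only in rows, so rows that do not move let the fingers close. It gives the time, the measured TCP pose, the force and the opening at its end, in the units of the state.
- env.observe(): the state, without advancing time (a new reading comes with each control period).
- env.read_camera(name): name is "scene" or "top"; returns the picture (384x512x3 uint8, red, green, blue); there is no depth.
- env.camera_model(name): a dict with "camera_matrix" (3x3 intrinsics, pixels), "dist" ([k1, k2, p1, p2, k3] as OpenCV has them; the pictures are not rectified), "view" (4x4, takes a point from world to camera coordinates). Camera axes: x right, y up, looking along -z (the intrinsics and any distortion apply to the point x, -y, -z); pixel columns grow to the right and rows downward; lengths in m; the calibration is good to about 2 mm. A picture is of the moment at which its call begins. camera_model takes no time and is no camera call.
- env.close_job(): hands the job in, once; it reports no verdict.
The state is a dict: "time_s": time; "q": joint angles; "joint_vel": joint speeds; "joint_efforts": joint torques, N m; "eef_pos": TCP position; "tcp_rot": TCP orientation; "force": force on the tool from outside, world axes, zero at the start; "ft_torque": the same for the moment, N m; "grip_width": finger opening in m.
Only numpy, scipy, OpenCV 4.12 (cv2) and the standard library are available. Lean on these libraries where they do the work, as an engineer would, in place of code of your own. Each camera call takes 0.05 s, during which the arm holds its last target.

## Working session

There is one attempt and no reset: what is moved stays moved. The work goes in short steps, Python scripts to look and compute and a tool call to move; the robot and the scene stay as the last step left them, time stands still between calls to the robot, and variables do not carry over. Pictures are saved under pics/ and viewed, and the job is handed in when it is done.

Besides the shell and the picture viewer there is one more tool, called after "Request:" as name(argument=value, ...) on one line, values as JSON. apply_moves: Moves the arm, as the interface text tells. Its arguments: {"type":"object","properties":{"commands":{"type":"array"},"grip_force":{"type":"number"}},"required":["commands"]}

```bash
mkdir -p pics; python3 - <<'E'
from plant import env
import cv2
for n in("scene","top"):
    im=env.read_camera(n); cv2.imwrite(f"pics/{n}0.png",cv2.cvtColor(im,cv2.COLOR_RGB2BGR))
    m=env.camera_model(n); print(n,m)
o=env.observe();print(o)
E
```

```text
scene {'camera_matrix': array([[348.93029407,   0.        , 255.6304403 ],
       [  0.        , 348.93029407, 193.03854354],
       [  0.        ,   0.        ,   1.        ]]), 'dist': array([0.03438545, 0.        , 0.        , 0.        , 0.        ]), 'view': array([[-0.0900668 ,  0.99586199, -0.01211851,  0.16205683],
       [-0.84598775, -0.07007984,  0.5285769 ,  0.34430306],
       [ 0.52554038,  0.05785934,  0.84879892, -1.29718753],
       [ 0.        ,  0.        ,  0.        ,  1.        ]])}
top {'camera_matrix': array([[459.91386301,   0.        , 258.21887254],
       [  0.        , 459.91386301, 195.62082728],
       [  0.        ,   0.        ,   1.        ]]), 'dist': array([-0.15161766,  0.        ,  0.        ,  0.        ,  0.        ]), 'view': array([[ 0.02594967, -0.99954037,  0.01567362, -0.13543772],
       [ 0.99352132,  0.02752241,  0.1102629 , -0.49342624],
       [-0.1106436 ,  0.01271079,  0.99377886, -1.45093168],
       [ 0.        ,  0.        ,  0.        ,  1.        ]])}
{'time_s': 0.1, 'q': array([-7.67455558e+01,  3.02730362e+01,  8.21489874e+01, -1.33327078e-03,
        6.76870003e+01, -1.02278729e+01]), 'joint_vel': array([ 0.06222804, -0.0324921 , -0.14729466,  0.11410961,  0.09190741,
        0.03197595]), 'joint_efforts': array([-9.71485715e-04, -4.43305600e+01, -1.78586394e+01, -2.84662856e-04,
        3.89309804e-03, -2.31534003e-06]), 'eef_pos': array([ 0.24890109, -0.5725745 ,  0.21133827]), 'tcp_rot': array([[ 3.98473716e-01, -9.17179638e-01, -4.57226208e-04],
       [-9.17177833e-01, -3.98473852e-01,  1.84720156e-03],
       [-1.87640834e-03, -3.16703524e-04, -9.99998189e-01]]), 'force': array([-0.10157727, -0.08616057, -0.32596677]), 'ft_torque': array([-0.01968997, -0.0315656 ,  0.00074844]), 'grip_width': 0.08570200673775644}
```

View pics/scene0.png

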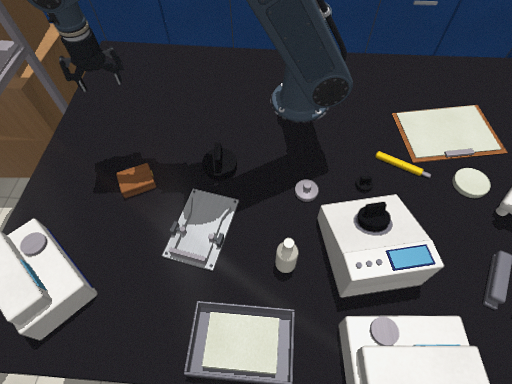

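View pics/top0.png

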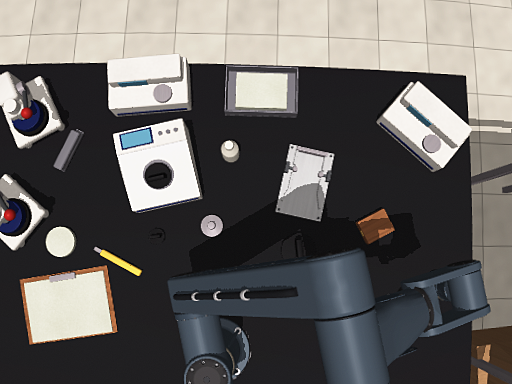

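Cap candidates in the scene picture: a large one on the table at (220,162), one on the white meter at (374,217), and a small one at (364,184). The one on the meter fits, because it is middle-sized and sits on the sloping port. I'll confirm that in crops.

```bash
python3 - <<'E'
import cv2,numpy as np
s=cv2.imread("pics/scene0.png");t=cv2.imread("pics/top0.png")
def c(im,x,y,w,h,k): return cv2.resize(im[y:y+h,x:x+w],None,fx=k,fy=k,interpolation=cv2.INTER_CUBIC)
cv2.imwrite("pics/c1.png",c(s,310,165,135,135,4))
cv2.imwrite("pics/c2.png",c(s,155,180,95,95,6))
cv2.imwrite("pics/c3.png",c(t,105,110,110,110,5))
cv2.imwrite("pics/c4.png",c(t,265,135,80,95,6))
E
```

```text
(no output)
```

View pics/c1.png

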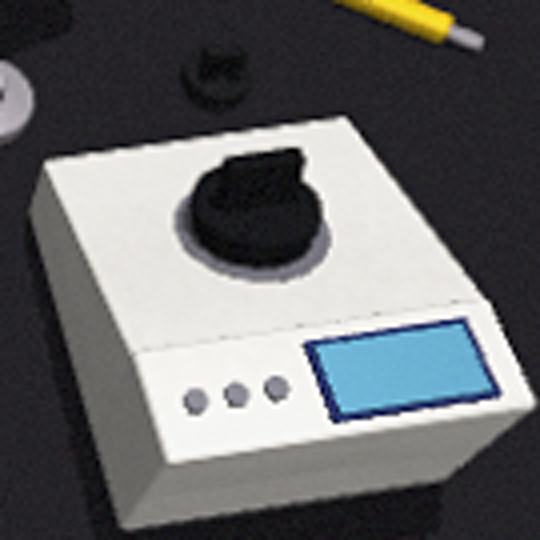

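View pics/c2.png

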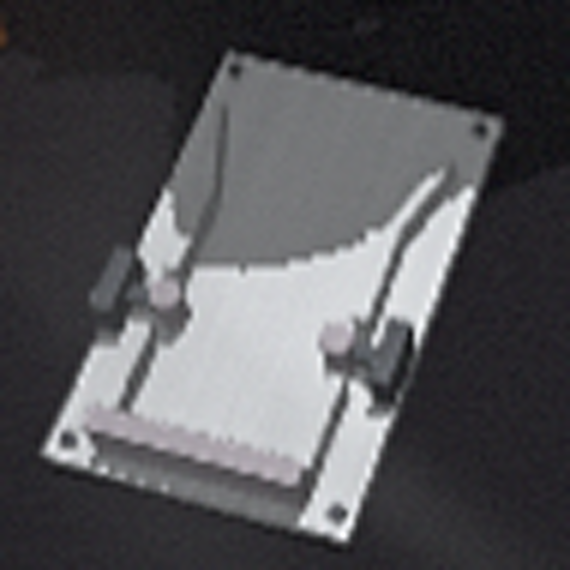

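View pics/c3.png

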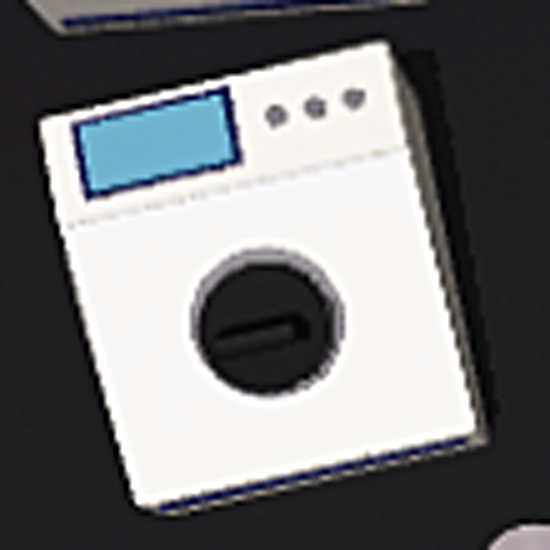

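View pics/c4.png

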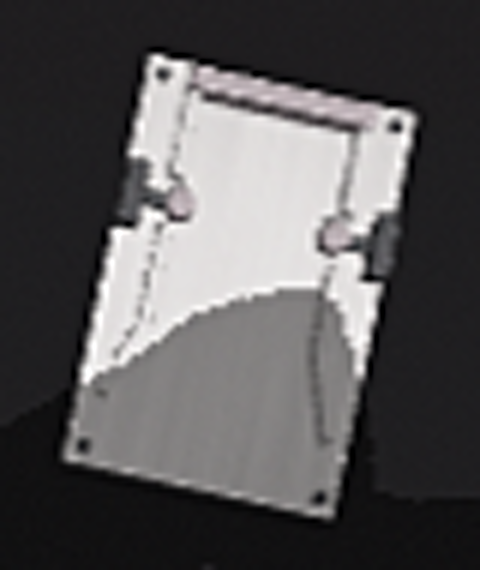

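The crops confirm it: the cap on the meter has its fin and sits on a boss ring, at scene (374,217) and top (158,174). Next I'll fit the poses from corners in both views.

```bash
cat > h.py <<'E'
import numpy as np,cv2
from scipy.optimize import least_squares
from plant import env
CM={n:env.camera_model(n) for n in("scene","top")}
def proj(n,P):
    m=CM[n];P=np.atleast_2d(P)@m["view"][:3,:3].T+m["view"][:3,3]
    P=P*[1,-1,-1]
    return cv2.projectPoints(P.reshape(-1,1,3),np.zeros(3),np.zeros(3),m["camera_matrix"],m["dist"])[0].reshape(-1,2)
def R(yaw): c,s=np.cos(yaw),np.sin(yaw); return np.array([[c,-s,0],[s,c,0],[0,0,1]])
def pix(pts,off,k): return (np.array(pts,float)+.5)/k-.5+off
def fit(data,x0):
    def f(p): return np.concatenate([(proj(n,np.array(M)@R(p[2]).T+[p[0],p[1],0])-px).ravel() for n,M,px in data])
    r=least_squares(f,x0); return r.x,f(r.x).reshape(-1,2)
E
python3 - <<'E'
from h import *
mp=lambda L:[(a/1e3,b/1e3,c/1e3) for a,b,c in L]
met=[("scene",mp([(-110,-110,75),(-110,110,75),(70,-110,141),(70,110,141)]),pix([(45,160),(347,117),(133,352),(490,302)],(310,165),4)),
("top",mp([(-110,-110,75),(-110,110,75),(70,-110,141),(70,110,141)]),pix([(478,437),(135,500),(390,152),(65,225)],(105,110),5))]
D=mp([(-115,-75,10),(-115,75,10),(115,75,10),(115,-75,10)])
dock=[("scene",D,pix([(230,50),(503,122),(350,543),(42,457)],(155,180),6)),("top",D,pix([(333,520),(65,460),(150,52),(415,112)],(265,135),6))]
np.set_printoptions(precision=4,suppress=True)
for nm,d,x0 in(("meter",met,(.6,.2,0.)),("dock",dock,(.6,-.2,-.2))):
    p,r=fit(d,x0);print(nm,p,np.degrees(p[2]));print(r.round(2).tolist())
    for e in d:
        q,r=fit([e],x0);print("  ",e[0],q,abs(r).max())
s=cv2.imread("pics/scene0.png");t=cv2.imread("pics/top0.png")
def c(im,x,y,w,h,k):
    a=cv2.resize(im[y:y+h,x:x+w],None,fx=k,fy=k,interpolation=cv2.INTER_CUBIC).astype(float)/255
    return (255*np.clip(a*2.5,0,1)**.6).astype(np.uint8)
cv2.imwrite("pics/d1.png",np.hstack([c(s,350,195,45,45,8),c(t,135,150,45,45,8)]))
E
```

```text
meter [0.5615 0.1947 0.2401] 13.7588174233999
[[-1.15, -1.89], [-0.46, -1.6], [-0.3, 1.01], [0.38, 0.54], [-0.89, 0.47], [-0.83, 2.61], [2.64, -2.71], [-2.83, -1.88]]
   scene [0.5622 0.1955 0.2376] 1.73480435540435
   top [0.5603 0.1933 0.2434] 3.078026381035926
dock [ 0.549  -0.2714 -0.1911] -10.946562013581929
[[-0.98, 0.19], [-0.48, -0.61], [-0.79, -0.51], [-0.51, -0.36], [-0.78, -0.4], [-1.1, -0.32], [-0.62, -0.01], [-0.68, -0.16]]
   scene [ 0.5499 -0.2692 -0.1945] 0.44029497221322345
   top [ 0.5484 -0.2741 -0.1887] 0.24476339933309532
```

View pics/d1.png

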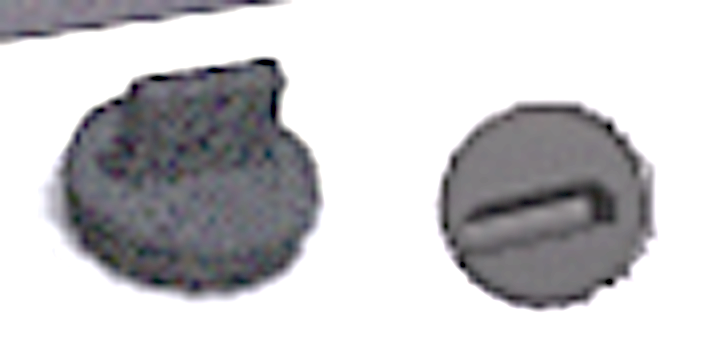

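```bash
python3 - <<'E'
from h import *
np.set_printoptions(precision=4,suppress=True)
S=pix([(45,160),(347,117),(133,352),(490,302),(167,463),(537,405)],(310,165),4)
T=pix([(478,437),(137,503),(412,148),(66,225),(388,40),(40,118)],(105,110),5)
def M(b,w): return np.array([(-.11,-w,.075),(-.11,w,.075),(.07,-w,.141),(.07,w,.141),(b,-w,.141),(b,w,.141)])
def f(p,use=(0,1)):
    P=M(p[3],p[4])@R(p[2]).T+[p[0],p[1],0]
    return np.concatenate([(proj(n,P)-q).ravel() for i,(n,q) in enumerate((("scene",S),("top",T))) if i in use])
for u in((0,1),(0,),(1,)):
    r=least_squares(f,[.56,.19,.24,.11,.11],args=(u,),loss="soft_l1");print(r.x,f(r.x,u).reshape(-1,2).round(1).tolist())
x=least_squares(f,[.56,.19,.24,.11,.11],loss="soft_l1").x
# cap fit: pose over port with yaw about normal, and lateral offset in panel plane
Rm=R(x[2]); a=np.radians(20)
n=np.array([-np.sin(a),0,np.cos(a)]); xt=np.array([np.cos(a),0,np.sin(a)])
Rp=Rm@np.column_stack([xt,[0,1,0],n]); port=np.array([x[0],x[1],0])+Rm@[-.02,0,.108]
# fin top: visible points  scene: top far ends of fin;  top view: fin top rectangle
so=lambda L:pix(L,(350,195),8); to=lambda L:pix([(u-360,v) for u,v in L],(135,150),8)
print("port",port,"px",proj("scene",port),proj("top",port))
for nm,o,k in(("scene",(350,195),8),("top",(135,150),8)):
    for psi in (0,np.radians(-10),np.radians(10)):
        C=Rp@R(psi); 
        for nf in("fin",):
            P=np.array([[i*.007,j*.025,.062] for i in(-1,1) for j in(-1,1)])@C.T+port
            print(nm,round(np.degrees(psi)),((proj(nm,P)-o+.5)*k-.5+(360 if nm=="top" else 0,0)).round().tolist())
    th=np.linspace(0,6.28,60); P=np.column_stack([.04*np.cos(th),.04*np.sin(th),0*th+.024])@Rp.T+port
    q=(proj(nm,P)-o+.5)*k-.5; print("crown bbox",q.min(0),q.max(0))
E
```

```text
[0.5616 0.1936 0.2415 0.1337 0.1091] [[-1.3, -1.9], [-1.2, -1.6], [-0.3, 1.0], [-0.4, 0.6], [-0.8, -0.5], [-0.4, 0.2], [-0.8, 0.4], [-0.5, 2.0], [-1.7, -1.9], [-2.4, -1.9], [-0.9, -0.2], [-0.6, -0.5]]
[0.5618 0.1954 0.2384 0.1337 0.1088] [[-0.4, -1.9], [-0.5, -1.4], [0.4, 1.0], [0.2, 0.8], [-0.1, -0.5], [0.2, 0.4]]
[0.5596 0.1901 0.2403 0.1349 0.1091] [[0.3, 1.2], [0.5, 2.6], [-0.6, -1.2], [-1.3, -1.3], [0.2, 0.1], [0.4, -0.2]]
port [0.5422 0.1889 0.108 ] px [[371.1584 220.2097]] [[157.7523 175.3012]]
scene 0 [[114.0, 55.0], [269.0, 34.0], [131.0, 84.0], [289.0, 62.0]]
scene -10 [[114.0, 46.0], [278.0, 42.0], [123.0, 75.0], [290.0, 71.0]]
scene 10 [[117.0, 65.0], [259.0, 26.0], [142.0, 92.0], [285.0, 52.0]]
crown bbox [53.0097 69.2747] [316.874  236.5133]
top 0 [[595.0, 241.0], [463.0, 270.0], [586.0, 205.0], [454.0, 233.0]]
top -10 [[594.0, 253.0], [458.0, 259.0], [591.0, 216.0], [455.0, 221.0]]
top 10 [[595.0, 229.0], [470.0, 280.0], [579.0, 194.0], [455.0, 245.0]]
crown bbox [ 71.673 112.994] [283.7178 321.0617]
```

```bash
cat > sil.py <<'E'
from h import *
from scipy.optimize import minimize
th=np.linspace(0,2*np.pi,72,endpoint=False)
cyl=lambda r,z0,z1:np.vstack([np.column_stack([r*np.cos(th),r*np.sin(th),0*th+z]) for z in(z0,z1)])
PARTS=[cyl(.038,0,.014),cyl(.040,.014,.024),np.array([[i*.007,j*.025,z] for i in(-1,1) for j in(-1,1) for z in(.024,.062)])]
K=6
def render(n,Rc,t,off,wh):
    im=np.zeros((wh[1]*K,wh[0]*K),np.uint8)
    for P in PARTS:
        q=(proj(n,P@Rc.T+t)-off+.5)*K-.5
        cv2.fillConvexPoly(im,cv2.convexHull(np.round(q*16).astype(np.int32)),255,cv2.LINE_8,4)
    return cv2.resize(im,wh,interpolation=cv2.INTER_AREA)/255.
E
python3 - <<'E'
from sil import *
np.set_printoptions(precision=4,suppress=True)
yaw=.2405;a=np.radians(20)
Rp=R(yaw)@np.column_stack([[np.cos(a),0,np.sin(a)],[0,1,0],[-np.sin(a),0,np.cos(a)]])
port=np.array([.5422,.1889,.108])
obs={}
for n,off,wh in(("scene",(352,197),(44,40)),("top",(140,156),(36,36))):
    g=cv2.imread(f"pics/{n}0.png")[off[1]:off[1]+wh[1],off[0]:off[0]+wh[0]].max(2).astype(float)
    obs[n]=(off,wh,np.clip((135-g)/(135-35),0,1)); print(n,np.percentile(g,[5,20,50,90]))
def cost(p,ns):
    C=Rp@R(p[3]); return sum(((render(n,C,port+Rp@p[:3],obs[n][0],obs[n][1])-obs[n][2])**2).sum() for n in ns)
for ns in(("scene","top"),("scene",),("top",)):
  for lock in(0,1):
    g=(lambda p:cost(np.array([p[0],p[1],0 if lock else p[2],p[3]]),ns))
    r=minimize(g,[0,0,0,0],method="Nelder-Mead",options=dict(initial_simplex=np.array([[0,0,0,0],[.008,0,0,0],[0,.008,0,0],[0,0,.008,0],[0,0,0,.3]]),xatol=1e-5,maxiter=600))
    print(ns,lock,r.x,r.fun, port+Rp@(r.x[:3]*[1,1,1-lock]))
E
```

```text
scene [ 15.  22. 116. 237.]
top [ 16.   30.  145.5 252. ]
('scene', 'top') 0 [ 0.0031 -0.0001 -0.0052  0.0993] 92.40952391387928 [0.5468 0.1899 0.1042]
('scene', 'top') 1 [ 0.0051 -0.0018  0.0048  0.1338] 112.56454736639755 [0.5473 0.1883 0.1098]
('scene',) 0 [-0.0162  0.0125 -0.024   0.0641] 49.74959015763168 [0.5324 0.1993 0.0799]
('scene',) 1 [ 0.008  -0.0016  0.0001  0.1913] 69.59682122260669 [0.5499 0.1891 0.1107]
('top',) 0 [ 0.003  -0.0032 -0.0004  0.1466] 5.79805294117647 [0.5459 0.1865 0.1086]
('top',) 1 [ 0.0032 -0.0032  0.0068 -0.0829] 5.781487004998077 [0.5459 0.1865 0.1091]
```

```bash
python3 - <<'E'
from sil import *
yaw=.2405;a=np.radians(20)
Rp=R(yaw)@np.column_stack([[np.cos(a),0,np.sin(a)],[0,1,0],[-np.sin(a),0,np.cos(a)]])
t=np.array([.5462,.1885,.109]); out=[]
for n,off,wh in(("scene",(350,195),(46,44)),("top",(136,152),(46,44))):
    im=cv2.imread(f"pics/{n}0.png")[off[1]:off[1]+wh[1],off[0]:off[0]+wh[0]]
    b=cv2.resize(im,None,fx=8,fy=8,interpolation=cv2.INTER_CUBIC);b=(255*(np.clip(b/255.*1.6,0,1)**.6)).astype(np.uint8)
    for P,c in zip(PARTS,((0,0,255),(0,255,0),(255,100,0))):
        q=(proj(n,P@Rp.T+t)-off+.5)*8-.5
        cv2.polylines(b,[cv2.convexHull(q.astype(np.int32))],True,c,1)
    out.append(b)
cv2.imwrite("pics/o1.png",np.hstack(out))
E
```

```text
(no output)
```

View pics/o1.png

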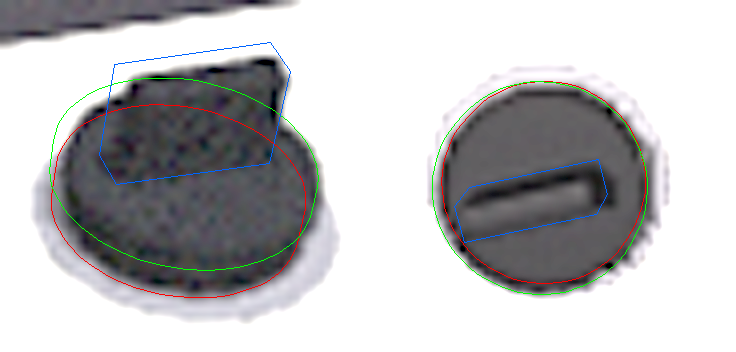

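```bash
python3 - <<'E'
from sil import *
np.set_printoptions(precision=4,suppress=True)
yaw=.2405;a=np.radians(20)
Rp=R(yaw)@np.column_stack([[np.cos(a),0,np.sin(a)],[0,1,0],[-np.sin(a),0,np.cos(a)]])
port=np.array([.5422,.1889,.108])
obs={}
for n,off,wh in(("scene",(352,199),(44,36)),("top",(138,154),(38,38))):
    g=cv2.imread(f"pics/{n}0.png")[off[1]:off[1]+wh[1],off[0]:off[0]+wh[0]].max(2).astype(float)
    obs[n]=(off,wh,(g<85)*1.); print(n,(g<50).sum(),(g<85).sum(),(g<120).sum(),render(n,Rp,port,off,wh).sum())
def cost(p,ns):
    C=Rp@R(p[3]); return sum(((render(n,C,port+Rp@p[:3],obs[n][0],obs[n][1])-obs[n][2])**2).sum() for n in ns)
for ns in(("scene","top"),("scene",),("top",)):
  for lock in(0,1):
    best=None
    for psi in(-.15,0,.15):
      g=(lambda p:cost(np.array([p[0],p[1],0 if lock else p[2],p[3]]),ns))
      r=minimize(g,[0,0,0,psi],method="Nelder-Mead",options=dict(initial_simplex=np.array([[0,0,0,psi],[.008,0,0,psi],[0,.008,0,psi],[0,0,.008,psi],[.004,.004,0,psi+.2]]),xatol=1e-5,maxiter=600))
      if best is None or r.fun<best.fun: best=r
    r=best;print(ns,lock,r.x,r.fun, port+Rp@(r.x[:3]*[1,1,1-lock]))
E
```

```text
scene 745 796 855 833.5176470588236
top 534 566 595 567.5686274509803
('scene', 'top') 0 [ 0.0029 -0.0002 -0.0049  0.0574] 90.94906574394463 [0.5465 0.1898 0.1044]
('scene', 'top') 1 [ 0.005  -0.0019  0.0056  0.1047] 108.20993464052287 [0.5472 0.1882 0.1097]
('scene',) 0 [-0.0175  0.0132 -0.0253  0.0486] 34.095670895809306 [0.5315 0.1999 0.0782]
('scene',) 1 [ 0.0074 -0.0013  0.004   0.193 ] 54.23378700499808 [0.5493 0.1892 0.1105]
('top',) 0 [ 0.0035 -0.0042  0.0043  0.1222] 12.334917339484814 [0.545  0.1853 0.1132]
('top',) 1 [ 0.0027 -0.0033  0.0045 -0.0158] 12.059853902345253 [0.5454 0.1863 0.1089]
```

```bash
cat > plan.py <<'E'
from h import *
from scipy.spatial.transform import Rotation as Ro
np.set_printoptions(precision=4,suppress=True)
a=np.radians(20); yaw=.2405
Rp=R(yaw)@np.column_stack([[np.cos(a),0,np.sin(a)],[0,1,0],[-np.sin(a),0,np.cos(a)]])
CAP=np.array([.5462,.188,.107]); NRM=Rp[:,2]
RG=np.column_stack([Rp[:,0],-Rp[:,1],-Rp[:,2]])   # grasp orientation
DYAW=-.191; DOCK=np.array([.549,-.2714,0])
RD=np.column_stack([R(DYAW)[:,0],-R(DYAW)[:,1],[0,0,-1]])
def state():
    o=env.observe(); print("t",round(o["time_s"],2),"p",o["eef_pos"],"F",o["force"].round(1),"w",round(o["grip_width"],4),"q",o["q"].round(1)); return o
def go(o,P,Rt=None):
    "total shift in present tool axes, total rotvec"
    Rc=o["tcp_rot"]; s=Rc.T@(np.array(P)-o["eef_pos"]); print("to",np.array(P),"shift tool",s,"len",np.linalg.norm(s))
    if Rt is not None:
        v=Ro.from_matrix(Rc.T@Rt).as_rotvec(); print("  rotvec",v,np.degrees(np.linalg.norm(v)),"shift in tool after turn",Rt.T@(np.array(P)-o["eef_pos"]))
E
python3 - <<'E'
from plan import *
o=state(); go(o,CAP+NRM*.148,RG)
# flask, puck on table
def back(n,px,z):
    return least_squares(lambda q:(proj(n,[q[0],q[1],z])-px).ravel(),[.5,0]).x
print("flask",back("top",(229,145),.14),back("scene",(289,242),.14),"puck",back("top",(212,226),.04),"case",back("top",(376,226),.035),"big cap",back("scene",(220,165),.03))
E
```

```text
t 0.1 p [ 0.2489 -0.5726  0.2113] F [-0.1 -0.1 -0.3] w 0.0857 q [-76.7  30.3  82.1  -0.   67.7 -10.2]
to [0.497  0.1759 0.2461] shift tool [-0.5877 -0.5259 -0.0335] len 0.7893396978366596
  rotvec [ 0.2429  0.2911 -1.3865] 82.35783870123542 shift in tool after turn [ 0.4059 -0.6679  0.1108]
flask [ 0.6354 -0.0287] [ 0.6364 -0.0224] puck [0.3947 0.0219] case [ 0.4081 -0.5045] big cap [ 0.341  -0.2449]
```

Request:
apply_moves(commands=[0,0,-0.045,0,0,0,1,0,0,-0.045,0,0,0,1,-0.0588,-0.0526,0,0,0,0,1,-0.0588,-0.0526,0,0,0,0,1,-0.0588,-0.0526,0,0,0,0,1,-0.0588,-0.0526,0,0,0,0,1,-0.0588,-0.0526,0,0,0,0,1,-0.0588,-0.0526,0,0,0,0,1])

```text
time_s: 1.1
eef_pos: [0.3671, -0.2152, 0.3021]
tcp_rot: [[0.398, -0.918, 0.0], [-0.918, -0.398, 0.0], [-0.0, -0.0, -1.0]]
force: [0.8, 0.0, 0.2]
grip_width: 0.0853
```

```bash
python3 - <<'E'
from plan import *
o=state(); P=CAP+NRM*.148; P[2]=.29; go(o,P,RG)
E
```

```text
t 1.1 p [ 0.3671 -0.2152  0.3021] F [0.8 0.  0.2] w 0.0853 q [-45.5   7.8 101.8   0.   70.4  21. ]
to [0.497  0.1759 0.29  ] shift tool [-0.3072 -0.2748  0.0122] len 0.4123308361343466
  rotvec [ 0.2442  0.2897 -1.3871] 82.38530617898527 shift in tool after turn [ 0.202  -0.3489  0.0863]
```

Request:
apply_moves(commands=[-0.0435,-0.039,0,0,0,0,1,-0.0435,-0.039,0,0,0,0,1,-0.0435,-0.039,0,0,0,0,1,-0.0435,-0.039,0,0,0,0,1,-0.0435,-0.039,0,0,0,0,1,-0.0435,-0.039,0,0,0,0,1,-0.0435,-0.039,0,0,0,0,1,0,0,0,0,0,0,1])

```text
time_s: 2.1
eef_pos: [0.4964, 0.1743, 0.3016]
tcp_rot: [[0.404, -0.915, -0.0], [-0.915, -0.404, 0.001], [-0.001, -0.0, -1.0]]
force: [-0.0, -0.1, -0.3]
grip_width: 0.085
```

Request:
apply_moves(commands=[0,0,0,0.0305,0.0362,-0.1734,1,0,0,0,0.0305,0.0362,-0.1734,1,0,0,0,0.0305,0.0362,-0.1734,1,0,0,0,0.0305,0.0362,-0.1734,1,0,0,0,0.0305,0.0362,-0.1734,1,0,0,0,0.0305,0.0362,-0.1734,1,0,0,0,0.0305,0.0362,-0.1734,1,0,0,0,0.0305,0.0362,-0.1734,1])

```text
time_s: 3.1
eef_pos: [0.4951, 0.1697, 0.3018]
tcp_rot: [[0.911, 0.244, 0.332], [0.23, -0.97, 0.081], [0.341, 0.002, -0.94]]
force: [-0.2, -0.4, 0.3]
grip_width: 0.0852
```

```bash
python3 - <<'E'
from plan import *
o=state(); go(o,CAP+NRM*.128,RG)
E
```

```text
t 3.1 p [0.4951 0.1697 0.3018] F [-0.2 -0.4  0.3] w 0.0852 q [  4.8   8.3 104.6   4.1  47.4 -11.6]
to [0.5037 0.1776 0.2273] shift tool [-0.0158 -0.0057  0.0735] len 0.07540749071728584
  rotvec [0.0001 0.0006 0.0061] 0.35135561520359115 shift in tool after turn [-0.0159 -0.0056  0.0735]
```

Request:
apply_moves(commands=[-0.008,-0.003,0.037,0,0,0,1,-0.008,-0.003,0.037,0,0,0.006,1,0,0,0,0,0,0,1,0,0,0,0,0,0,1])

```text
time_s: 3.6
eef_pos: [0.5051, 0.1785, 0.2281]
tcp_rot: [[0.914, 0.233, 0.333], [0.219, -0.972, 0.081], [0.343, -0.001, -0.939]]
force: [0.7, -0.8, 0.4]
grip_width: 0.0855
```

```bash
python3 - <<'E'
from plan import *
o=state(); go(o,CAP+NRM*.048,RG)
for n,(x,y,w,h) in(("scene",(310,120,130,130)),("top",(90,110,130,130))):
    im=cv2.cvtColor(env.read_camera(n),cv2.COLOR_RGB2BGR);cv2.imwrite(f"pics/{n}1.png",im)
    cv2.imwrite(f"pics/{n}1c.png",cv2.resize(im[y:y+h,x:x+w],None,fx=4,fy=4,interpolation=cv2.INTER_CUBIC))
a=cv2.imread("pics/scene1c.png");b=cv2.imread("pics/top1c.png")
c=np.hstack([a,b])[:, :];c=cv2.resize(c,(800,400));cv2.imwrite("pics/p1.png",(255*np.clip(c/255.*1.5,0,1)**.6).astype(np.uint8))
E
```

```text
t 3.6 p [0.5051 0.1785 0.2281] F [ 0.7 -0.8  0.4] w 0.0855 q [  5.9  15.4 109.2   4.6  35.6 -10.8]
to [0.5303 0.1841 0.1521] shift tool [-0.0019  0.0005  0.0802] len 0.08027198029038285
  rotvec [ 0.0007 -0.0007 -0.0054] 0.3137535643418394 shift in tool after turn [-0.0018  0.0006  0.0802]
```

View pics/p1.png

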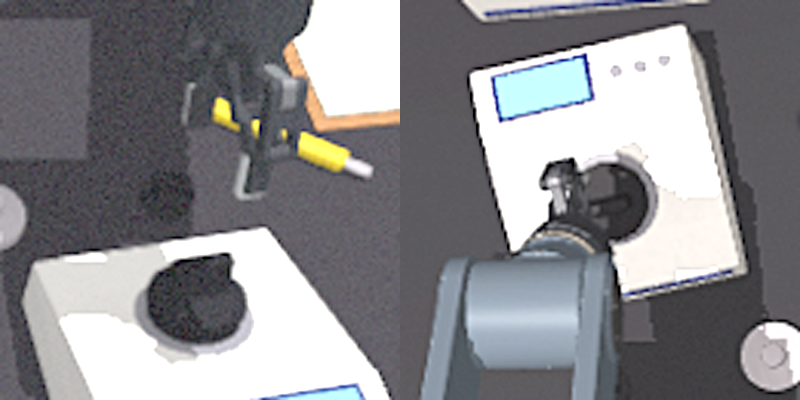

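```bash
python3 - <<'E'
from plan import *
o=state(); p=o["eef_pos"];Rc=o["tcp_rot"]
for n,off in(("scene",(310,120)),("top",(90,110))):
    im=cv2.resize(cv2.imread(f"pics/{n}1.png"),None,fx=1,fy=1)
    for nm,L in(("tcp",[0,0,0]),("f+",[.0425,0,.004]),("f-",[-.0425,0,.004]),("wr",[0,0,-.1])):
        q=proj(n,p+Rc@np.array(L))[0]; print(n,nm,q.round(1))
    x,y=off
    c=cv2.resize(im[y-40:y+130,x-20:x+150],None,fx=4.5,fy=4.5,interpolation=cv2.INTER_CUBIC);c=(255*np.clip(c/255.*2,0,1)**.55).astype(np.uint8)
    for L,col in(([0,0,0],(0,0,255)),([.0425,0,.004],(0,255,0)),([-.0425,0,.004],(255,0,0)),([0,0,-.1],(0,255,255))):
        q=(proj(n,p+Rc@np.array(L))[0]-(x-20,y-40))*4.5; cv2.circle(c,tuple(int(v) for v in q),4,col,-1)
    cv2.imwrite(f"pics/e_{n}.png",cv2.resize(c,(600,600)))
E
```

```text
t 3.7 p [0.5056 0.1788 0.229 ] F [0.2 0.2 1. ] w 0.0853 q [  5.9  15.3 109.2   4.6  35.6 -10.8]
scene tcp [379.3 182.4]
scene f+ [386.8 194.7]
scene f- [372.  173.7]
scene wr [386.6 145.6]
top tcp [152.  181.7]
top f+ [148.5 166.8]
top f- [155.8 195.8]
top wr [146.7 189.5]
```

View pics/e_scene.png

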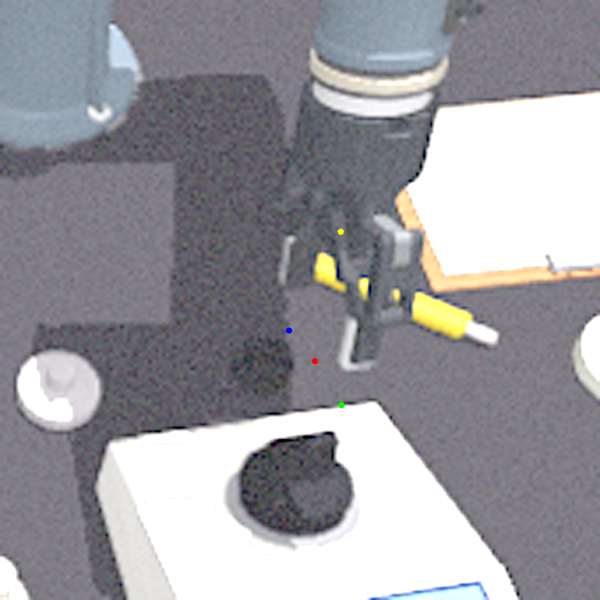

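View pics/e_top.png

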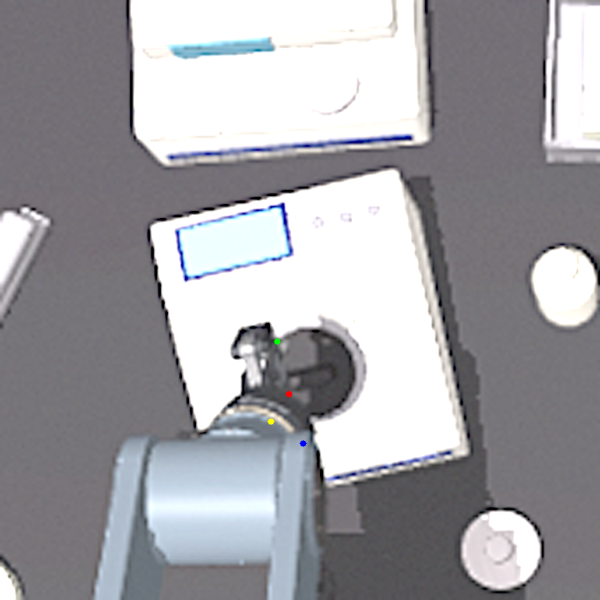

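```bash
python3 - <<'E'
from plan import *
p0=np.array([.2489,-.5726,.2113]);R0=np.array([[.3985,-.9172,0],[-.9172,-.3985,0],[0,0,-1.]])
print(proj("scene",np.array([[.0425,0,.004],[-.0425,0,.004],[0,0,0],[0,0,-.1],[0,0,-.15]])@R0.T+p0))
im=cv2.imread("pics/scene0.png");c=cv2.resize(im[0:130,20:150],None,fx=4.5,fy=4.5,interpolation=cv2.INTER_CUBIC);c=(255*np.clip(c/255.*2,0,1)**.55).astype(np.uint8)
for q in proj("scene",np.array([[.0425,0,.004],[-.0425,0,.004],[0,0,0],[0,0,-.1],[0,0,-.15]])@R0.T+p0):
    cv2.circle(c,tuple(int(v) for v in (q-(20,0))*4.5),4,(0,255,255),-1)
cv2.imwrite("pics/e0.png",c)
# base check: robot base at origin
print(proj("scene",[0,0,0]),proj("top",[0,0,0]))
print(env.camera_model("scene")["view"])
E
```

```text
[[ 91.5669  98.8373]
 [121.5626  92.3287]
 [106.1598  94.5009]
 [ 91.6484  65.2811]
 [ 83.2768  48.4736]]
[[299.3511 100.1505]] [[216.0976 349.0771]]
[[-0.0901  0.9959 -0.0121  0.1621]
 [-0.846  -0.0701  0.5286  0.3443]
 [ 0.5255  0.0579  0.8488 -1.2972]
 [ 0.      0.      0.      1.    ]]
```

View pics/e0.png

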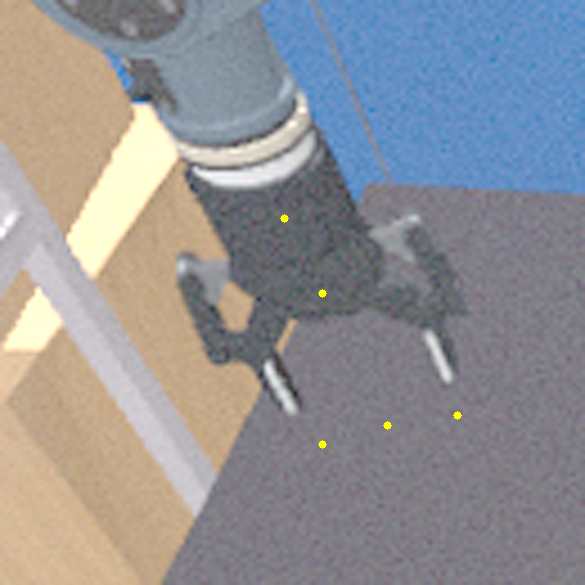

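The gripper shows about 30 mm back along its axis, and perhaps 8 mm to +y, of where I predicted it. I'll shut the jaws so the tip gives a sharp reference.

Request:
apply_moves(commands=[0,0,0,0,0,0,-1,0,0,0,0,0,0,-1,0,0,0,0,0,0,-1,0,0,0,0,0,0,-1,0,0,0,0,0,0,-1,0,0,0,0,0,0,-1])

```text
time_s: 4.45
eef_pos: [0.5046, 0.1791, 0.2271]
tcp_rot: [[0.914, 0.234, 0.332], [0.219, -0.972, 0.081], [0.341, -0.002, -0.94]]
force: [0.2, 0.3, 0.3]
grip_width: 0.0003
```

```bash
cat > look.py <<'E'
from plan import *
import sys
def look(tag,offs,marks,k=6,sz=95,gain=2):
    out=[]
    for n in("scene","top"):
        if n not in offs: continue
        im=cv2.cvtColor(env.read_camera(n),cv2.COLOR_RGB2BGR);cv2.imwrite(f"pics/{n}{tag}.png",im)
        x,y=offs[n]
        c=cv2.resize(im[y:y+sz,x:x+sz],None,fx=k,fy=k,interpolation=cv2.INTER_CUBIC);c=(255*np.clip(c/255.*gain,0,1)**.55).astype(np.uint8)
        for P,col in marks:
            q=(proj(n,P)[0]-(x,y)+.5)*k-.5; cv2.circle(c,tuple(int(v) for v in q),2,col,-1)
        cv2.imwrite(f"pics/{tag}_{n}.png",c)
E
python3 - <<'E'
from look import *
o=state();p=o["eef_pos"];Rc=o["tcp_rot"]
look("s2",dict(scene=(340,110),top=(110,135)),[(p+Rc@np.array([0,0,z]),c) for z,c in((.017,(0,255,0)),(0,(0,0,255)),(-.056,(255,0,0)),(-.1,(0,255,255)))])
E
```

```text
t 4.45 p [0.5046 0.1791 0.2271] F [0.2 0.3 0.3] w 0.0003 q [  6.   15.5 109.3   4.6  35.5 -10.8]
```

View pics/s2_scene.png

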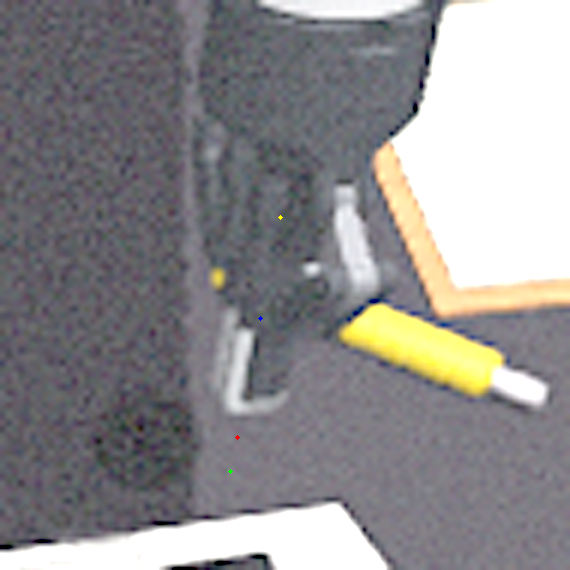

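View pics/s2_top.png

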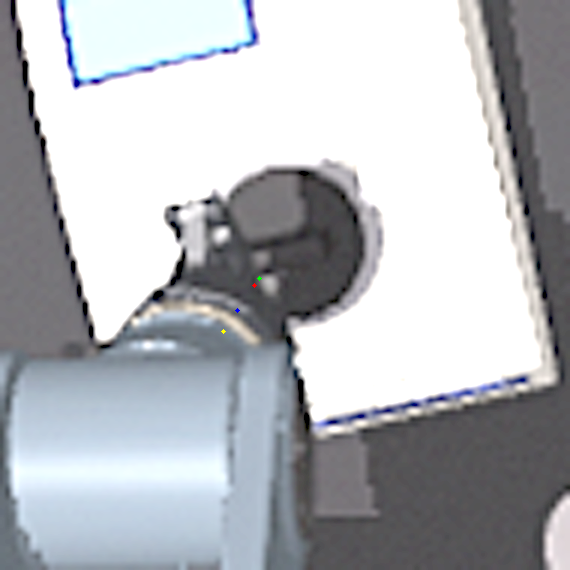

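```bash
cat >> h.py <<'E'
def tri(d):
    r=least_squares(lambda X:np.concatenate([(proj(n,X)[0]-px) for n,px in d.items()]),[.5,0,.1]); return r.x,r.fun
E
python3 - <<'E'
from look import *
o=state();p=o["eef_pos"];Rc=o["tcp_rot"]
T=p+Rc@[0,0,.017]; print("tip exp",T)
X,r=tri(dict(scene=np.array([383,178]),top=np.array([154.3,180.3])));print(X,r,"in tool",Rc.T@(X-p))
for n in CM:
    v=CM[n]["view"];print(n,"centre",-v[:3,:3].T@v[:3,3])
    for d in np.eye(3)*.01: print("  px per 10mm",(proj(n,T+d)-proj(n,T))[0])
E
```

```text
t 4.55 p [0.5046 0.1791 0.2271] F [-0.5  0.2  0.6] w -0.0001 q [  6.   15.5 109.3   4.6  35.5 -10.8]
tip exp [0.5102 0.1804 0.2112]
[0.508  0.1755 0.2511] [-2.2485 -0.1652 -2.7951 -0.5803] in tool [ 0.0105  0.0042 -0.0217]
scene centre [ 0.9876 -0.0622  0.921 ]
  px per 10mm [0.3955 3.5232]
  px per 10mm [4.2818 0.2881]
  px per 10mm [ 1.2105 -2.2793]
top centre [ 0.3332 -0.1034  1.4984]
  px per 10mm [ 0.1871 -3.4821]
  px per 10mm [-3.4698 -0.0901]
  px per 10mm [-0.7455 -0.503 ]
```

```bash
python3 - <<'E'
import cv2,numpy as np
im=cv2.imread("pics/tops2.png");x,y,w,h=132,160,45,40
c=cv2.resize(im[y:y+h,x:x+w],None,fx=16,fy=16,interpolation=cv2.INTER_CUBIC)
cv2.imwrite("pics/z2.png",(255*np.clip(c/255.*2.2,0,1)**.5).astype(np.uint8))
E
```

```text
(no output)
```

View pics/z2.png

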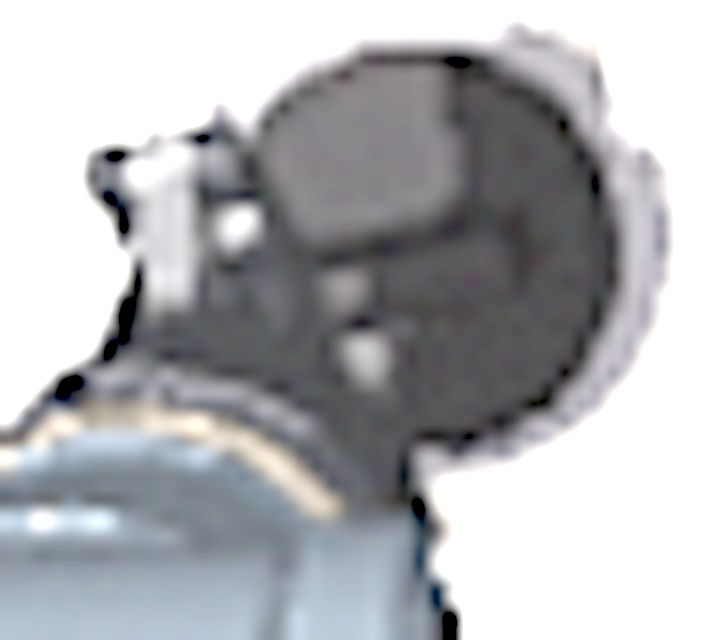

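Request:
apply_moves(commands=[0,0,0,0,0,0,1,0,0,0,0,0,0,1,0,0,0,0,0,0,1,0,0,0,0,0,0,1,-0.002,0,0.02,0,0,0,1,0,0,0.02,0,0,0,1,0,0,0.02,0,0,0,1,0,0,0.01,0,0,0,1])

```text
time_s: 5.55
eef_pos: [0.5259, 0.1843, 0.1597]
tcp_rot: [[0.914, 0.234, 0.331], [0.219, -0.972, 0.081], [0.34, -0.002, -0.94]]
force: [-0.4, 0.5, -0.1]
grip_width: 0.0854
```

```bash
python3 - <<'E'
from look import *
o=state();p=o["eef_pos"];Rc=o["tcp_rot"];go(o,CAP+NRM*.048,RG)
look("s3",dict(scene=(330,140),top=(110,125)),[(p+Rc@np.array(z),c) for z,c in(([0,0,0],(0,0,255)),([.0425,0,.004],(0,255,0)),([-.0425,0,.004],(255,0,0)))])
E
```

```text
t 5.55 p [0.5259 0.1843 0.1597] F [-0.4  0.5 -0.1] w 0.0854 q [  6.4  23.7 110.7   5.8  25.9 -11.9]
to [0.5303 0.1841 0.1521] shift tool [0.0013 0.0012 0.0086] len 0.008781757999469085
  rotvec [-0.0001  0.0017 -0.0051] 0.31038709157010025 shift in tool after turn [0.0013 0.0012 0.0086]
```

View pics/s3_scene.png

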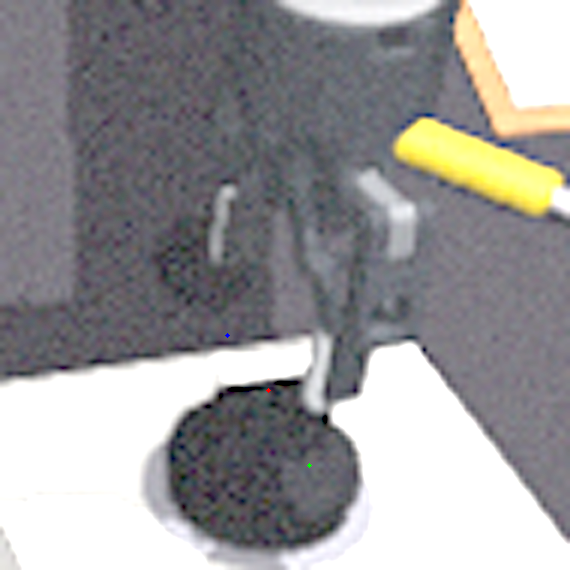

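View pics/s3_top.png

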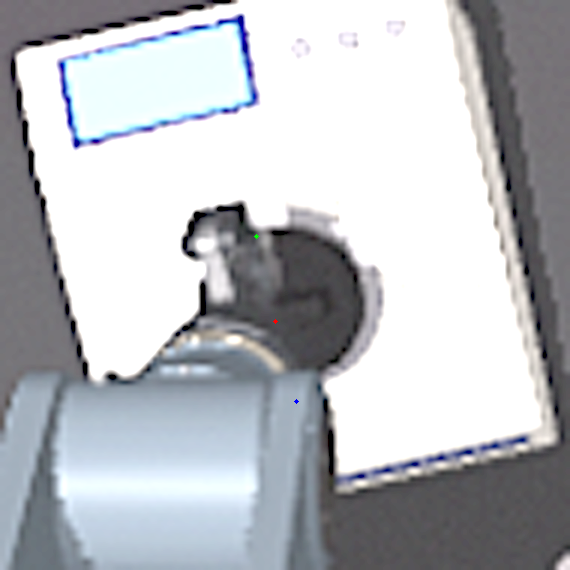

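```bash
python3 - <<'E'
import cv2,numpy as np
out=[]
for n,(x,y,w,h) in(("tops3",(136,155,40,40)),("scenes3",(360,180,40,40))):
    im=cv2.imread(f"pics/{n}.png")
    c=cv2.resize(im[y:y+h,x:x+w],(400,400),interpolation=cv2.INTER_CUBIC)
    out.append((255*np.clip(c/255.*3,0,1)**.6).astype(np.uint8))
cv2.imwrite("pics/z3.png",np.hstack(out))
E
```

```text
(no output)
```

View pics/z3.png

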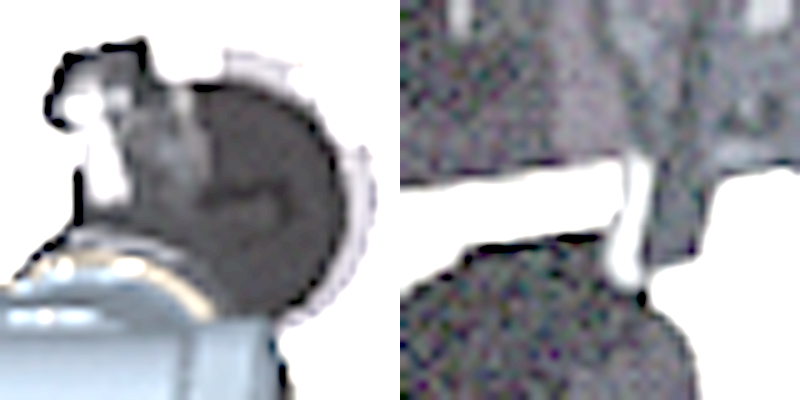

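Request:
apply_moves(commands=[0.001,0.001,0.004,0,0,-0.005,1,0,0,0.004,0,0,0,1,0,0,0.001,0,0,0,1,0,0,0.001,0,0,0,1,0,0,0.001,0,0,0,1,0,0,0.001,0,0,0,1,0,0,0.001,0,0,0,1])

```text
time_s: 6.52
eef_pos: [0.5315, 0.1846, 0.1488]
tcp_rot: [[0.913, 0.238, 0.332], [0.224, -0.971, 0.081], [0.342, 0.0, -0.94]]
force: [-1.5, 0.3, -0.2]
grip_width: 0.0853
```

Request:
apply_moves(commands=[0,0,0.001,0,0,0,1,0,0,0.001,0,0,0,1,0,0,0.001,0,0,0,1,0,0,0.001,0,0,0,1])

```text
time_s: 7.02
eef_pos: [0.5328, 0.185, 0.145]
tcp_rot: [[0.913, 0.238, 0.332], [0.224, -0.971, 0.081], [0.342, 0.0, -0.94]]
force: [0.6, -0.1, -0.5]
grip_width: 0.0852
```

Request:
apply_moves(commands=[0,0,-0.004,0,0,0,1,0,0,0,0,0,0,0.0,0,0,0,0,0,0,-0.2,0,0,0,0,0,0,-0.2,0,0,0,0,0,0,-0.2], grip_force=20)

```text
time_s: 7.65
eef_pos: [0.5314, 0.1846, 0.1488]
tcp_rot: [[0.913, 0.238, 0.332], [0.224, -0.971, 0.081], [0.342, -0.0, -0.94]]
force: [0.0, -0.0, -0.8]
grip_width: 0.0341
```

```bash
python3 - <<'E'
from look import *
o=state();p=o["eef_pos"];Rc=o["tcp_rot"];go(o,CAP+NRM*.048,RG)
look("s4",dict(scene=(330,140),top=(110,125)),[])
E
```

```text
t 7.65 p [0.5314 0.1846 0.1488] F [ 0.  -0.  -0.8] w 0.0341 q [  6.3  25.2 110.6   6.1  24.5 -12.6]
to [0.5303 0.1841 0.1521] shift tool [-0.0001  0.0002 -0.0035] len 0.0035276915137359556
  rotvec [ 0.      0.0005 -0.0001] 0.027304665696274155 shift in tool after turn [-0.0001  0.0002 -0.0035]
```

View pics/s4_scene.png

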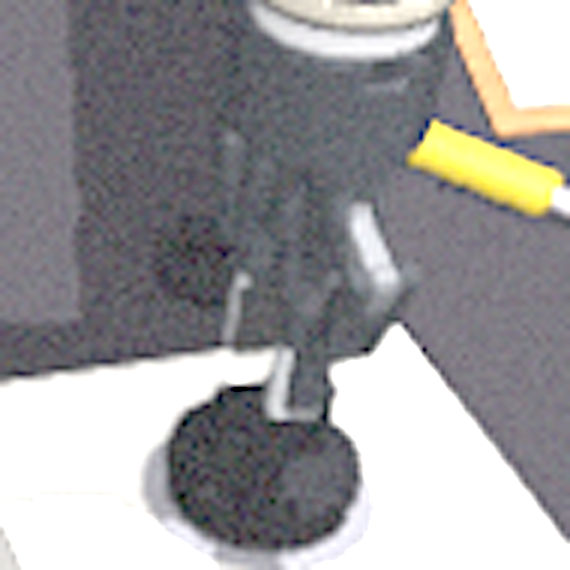

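View pics/s4_top.png

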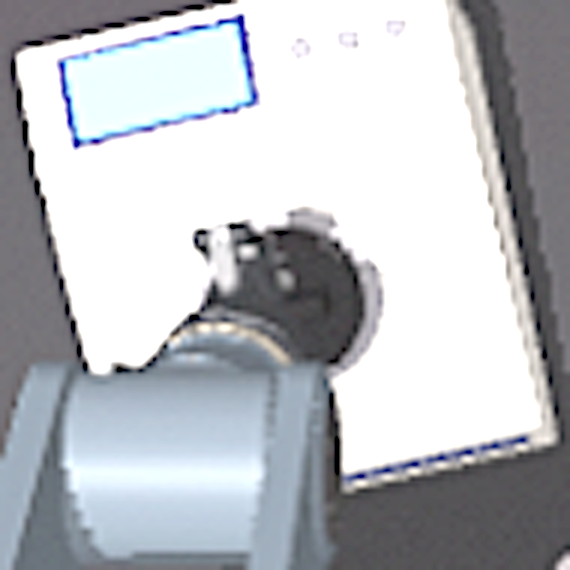

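The images agree that the tips are still only just below the fin's top, about 25 mm short of the stated geometry. I'll go deeper in small steps and watch the force.

Request:
apply_moves(commands=[0,0.003,0,0,0,0,0.1,0,0.003,0,0,0,0,0.1,0,0,0.002,0,0,0,0.1,0,0,0.002,0,0,0,0.1,0,0,0.001,0,0,0,0.1,0,0,0.001,0,0,0,0.1,0,0,0.001,0,0,0,0.1])

```text
time_s: 8.62
eef_pos: [0.5352, 0.1794, 0.1422]
tcp_rot: [[0.913, 0.238, 0.332], [0.224, -0.971, 0.081], [0.342, 0.0, -0.94]]
force: [-0.9, 0.6, 0.1]
grip_width: 0.047
```

Request:
apply_moves(commands=[0,0,0.001,0,0,0,0.1,0,0,0.001,0,0,0,0.1,0,0,0.001,0,0,0,0.1])

```text
time_s: 9.0
eef_pos: [0.5362, 0.1796, 0.1394]
tcp_rot: [[0.913, 0.238, 0.332], [0.224, -0.971, 0.081], [0.342, 0.0, -0.94]]
force: [0.3, -0.7, 0.8]
grip_width: 0.0467
```

Request:
apply_moves(commands=[0,0,0.001,0,0,0,0.1,0,0,0.001,0,0,0,0.1,0,0,0.001,0,0,0,0.1])

```text
time_s: 9.38
eef_pos: [0.5372, 0.1798, 0.1366]
tcp_rot: [[0.913, 0.238, 0.332], [0.224, -0.971, 0.081], [0.342, 0.0, -0.94]]
force: [0.6, -0.1, 0.3]
grip_width: 0.0468
```

```bash
python3 - <<'E'
from look import *
o=state();p=o["eef_pos"];Rc=o["tcp_rot"]
look("s5",dict(scene=(330,140),top=(110,125)),[])
E
```

```text
t 9.38 p [0.5372 0.1798 0.1366] F [ 0.6 -0.1  0.3] w 0.0468 q [  5.6  26.8 110.7   7.1  22.9 -14.3]
```

View pics/s5_scene.png

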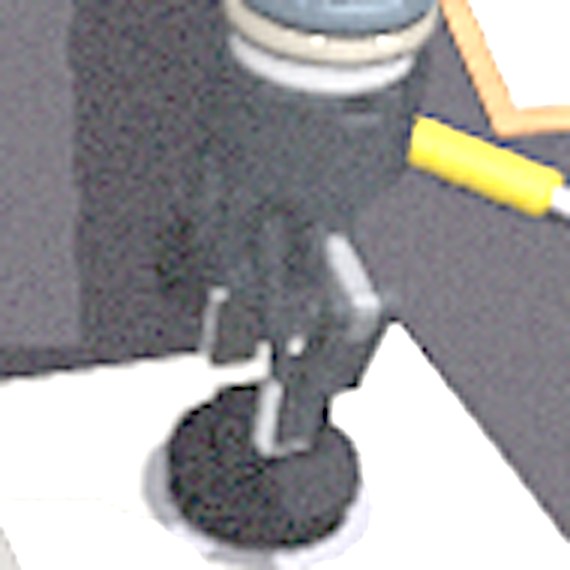

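View pics/s5_top.png

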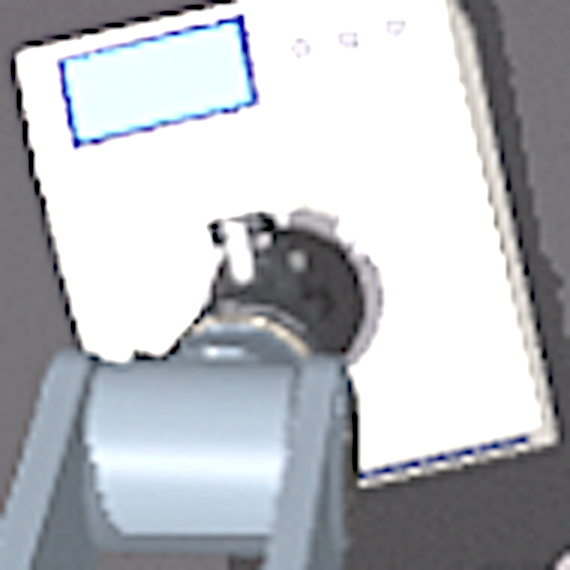

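Request:
apply_moves(commands=[0,0,0.002,0,0,0,0.1,0,0,0.002,0,0,0,0.1,0,0,0.002,0,0,0,0.1])

```text
time_s: 9.85
eef_pos: [0.5392, 0.1804, 0.1308]
tcp_rot: [[0.913, 0.238, 0.332], [0.224, -0.971, 0.081], [0.342, -0.0, -0.94]]
force: [0.2, -0.0, 0.3]
grip_width: 0.0469
```

Request:
apply_moves(commands=[0,0,0.001,0,0,0,0.1,0,0,0.001,0,0,0,0.1])

```text
time_s: 10.1
eef_pos: [0.5399, 0.1805, 0.129]
tcp_rot: [[0.913, 0.238, 0.332], [0.224, -0.971, 0.081], [0.342, 0.0, -0.94]]
force: [-0.4, 0.6, -0.6]
grip_width: 0.047
```

Request:
apply_moves(commands=[0,0,0,0,0,0,-0.2,0,0,0,0,0,0,-0.3,0,0,0,0,0,0,-0.35,0,0,0,0,0,0,-0.4])

```text
time_s: 10.6
eef_pos: [0.5398, 0.1805, 0.1291]
tcp_rot: [[0.913, 0.238, 0.332], [0.224, -0.971, 0.081], [0.342, 0.0, -0.94]]
force: [0.4, -0.4, -0.1]
grip_width: 0.0257
```

Request:
apply_moves(commands=[0,0,0,0,0,0,-0.46,0,0,0,0,0,0,-0.5])

```text
time_s: 10.85
eef_pos: [0.5399, 0.1805, 0.1291]
tcp_rot: [[0.913, 0.238, 0.332], [0.224, -0.971, 0.081], [0.342, 0.0, -0.94]]
force: [0.1, -0.5, -0.2]
grip_width: 0.0213
```

Request:
apply_moves(commands=[0,0,0,0,0,0,-0.56,0,0,0,0,0,0,-0.6])

```text
time_s: 11.1
eef_pos: [0.5398, 0.1805, 0.1291]
tcp_rot: [[0.913, 0.238, 0.332], [0.224, -0.971, 0.081], [0.342, -0.0, -0.94]]
force: [-0.0, 0.1, -0.4]
grip_width: 0.0168
```

Request:
apply_moves(commands=[0,0,0,0,0,0,-0.64,0,0,0,0,0,0,-0.7])

```text
time_s: 11.35
eef_pos: [0.54, 0.1805, 0.1293]
tcp_rot: [[0.913, 0.238, 0.332], [0.224, -0.971, 0.081], [0.342, 0.0, -0.94]]
force: [-0.4, -0.2, 0.4]
grip_width: 0.0136
```

Request:
apply_moves(commands=[0,0,0,0,0,0,-1,0,0,0,0,0,0,-1,0,0,0,0,0,0,-1], grip_force=50)

```text
time_s: 11.72
eef_pos: [0.54, 0.1805, 0.1293]
tcp_rot: [[0.913, 0.238, 0.332], [0.224, -0.971, 0.081], [0.342, 0.0, -0.94]]
force: [-1.6, -0.6, 3.8]
grip_width: 0.013
```

The jaws hold the fin at 13 mm and are well centred, with little side force. Lifting along the normal.

Request:
apply_moves(commands=[0,0,-0.003,0,0,0,-1,0,0,-0.003,0,0,0,-1,0,0,-0.004,0,0,0,-1,0,0,-0.004,0,0,0,-1])

```text
time_s: 12.22
eef_pos: [0.5349, 0.1793, 0.1423]
tcp_rot: [[0.913, 0.238, 0.331], [0.224, -0.971, 0.081], [0.341, -0.0, -0.94]]
force: [-1.6, 0.3, -1.4]
grip_width: 0.013
```

Request:
apply_moves(commands=[0,0,-0.01,0,0,0,-1,0,0,-0.015,0,0,0,-1,0,0,-0.02,0,0,0,-1,0,0,-0.02,0,0,0,-1,0,0,-0.02,0,0,0,-1,0,0,-0.01,0,0,0,-1])

```text
time_s: 12.98
eef_pos: [0.5036, 0.1716, 0.2335]
tcp_rot: [[0.912, 0.238, 0.334], [0.224, -0.971, 0.082], [0.344, 0.0, -0.939]]
force: [-0.8, 0.8, -2.1]
grip_width: 0.013
```

```bash
python3 - <<'E'
from look import *
o=state();p=o["eef_pos"];Rc=o["tcp_rot"]
look("s6",dict(scene=(325,110),top=(100,120)),[],sz=110,k=5)
P=DOCK+R(DYAW)@[-.055,0,0]; P[2]=.25
go(o,P,RD)
E
```

```text
t 12.97 p [0.5036 0.1716 0.2335] F [-0.8  0.8 -2.1] w 0.013 q [  4.9  14.6 109.4   5.1  36.3 -12.4]
to [ 0.495 -0.261  0.25 ] shift tool [-0.0989  0.4181 -0.0536] len 0.43295688216492173
  rotvec [-0.0753 -0.3458  0.4271] 31.778805314319783 shift in tool after turn [ 0.0737  0.4263 -0.0165]
```

View pics/s6_scene.png

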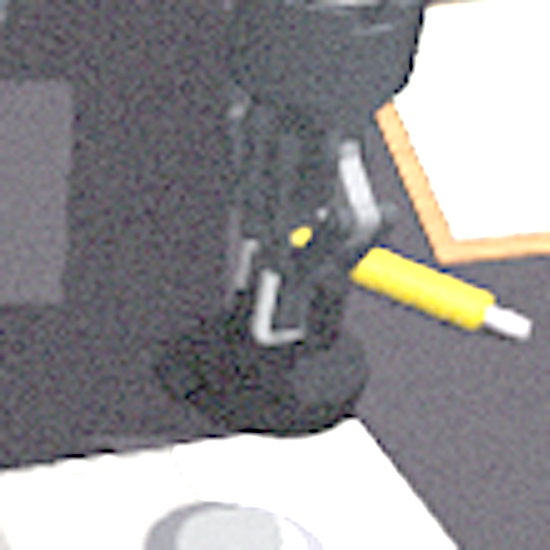

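View pics/s6_top.png

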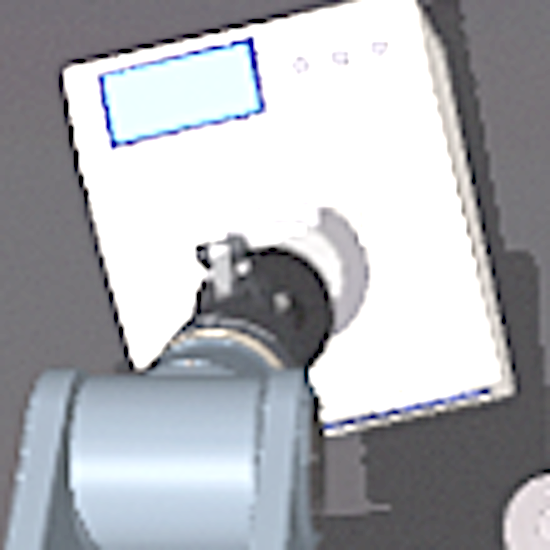

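Request:
apply_moves(commands=[-0.0124,0.0523,-0.0067,0,0,0,-1,-0.0124,0.0523,-0.0067,0,0,0,-1,-0.0124,0.0523,-0.0067,0,0,0,-1,-0.0124,0.0523,-0.0067,0,0,0,-1,-0.0124,0.0523,-0.0067,0,0,0,-1,-0.0124,0.0523,-0.0067,0,0,0,-1,-0.0124,0.0523,-0.0067,0,0,0,-1,-0.0124,0.0523,-0.0067,0,0,0,-1])

```text
time_s: 14.08
eef_pos: [0.4945, -0.2633, 0.2474]
tcp_rot: [[0.913, 0.237, 0.331], [0.223, -0.971, 0.081], [0.341, -0.0, -0.94]]
force: [1.8, 0.0, -1.9]
grip_width: 0.0127
```

Request:
apply_moves(commands=[0,0,0,-0.015,-0.0692,0.0854,-1,0,0,0,-0.015,-0.0692,0.0854,-1,0,0,0,-0.015,-0.0692,0.0854,-1,0,0,0,-0.015,-0.0692,0.0854,-1,0,0,0,-0.015,-0.0692,0.0854,-1,0,0,0,0,0,0,-1])

```text
time_s: 14.82
eef_pos: [0.496, -0.2612, 0.2471]
tcp_rot: [[0.982, -0.187, -0.002], [-0.187, -0.982, 0.0], [-0.002, 0.0, -1.0]]
force: [0.2, 0.3, -1.9]
grip_width: 0.0124
```

```bash
python3 - <<'E'
from look import *
o=state();p=o["eef_pos"];Rc=o["tcp_rot"];print(Rc)
P=DOCK+R(DYAW)@[-.055,-.006,0]; P[2]=.15
go(o,P,RD)
E
```

```text
t 14.82 p [ 0.496  -0.2612  0.2471] F [ 0.2  0.3 -1.9] w 0.0124 q [-39.2  23.   89.   -0.1  68.1 -28.3]
[[ 0.9823 -0.1874 -0.0024]
 [-0.1874 -0.9823  0.0004]
 [-0.0024  0.     -1.    ]]
to [ 0.4939 -0.2668  0.15  ] shift tool [-0.0009  0.0059  0.0971] len 0.0972949825426973
  rotvec [0.     0.0024 0.0025] 0.20054639600033047 shift in tool after turn [-0.0011  0.0059  0.0971]
```

Request:
apply_moves(commands=[-0.001,0.006,0.03,0,0.0024,0.0025,-1,0,0,0.036,0,0,0,-1,0,0,0.036,0,0,0,-1,0,0,0.02,0,0,0,-1,0,0,0,0,0,0,-1])

```text
time_s: 15.45
eef_pos: [0.491, -0.2661, 0.1242]
tcp_rot: [[0.981, -0.192, -0.004], [-0.192, -0.981, 0.003], [-0.004, -0.002, -1.0]]
force: [0.5, -0.2, -1.5]
grip_width: 0.0131
```

```bash
python3 - <<'E'
from look import *
o=state();p=o["eef_pos"];Rc=o["tcp_rot"]
C=p+Rc@[0,-.006,.0236]; print("cap pred",C)
rim=[(C+np.array([.038*np.cos(t),.038*np.sin(t),0]),(0,255,0)) for t in np.linspace(0,6.28,40)]
rim+=[(C+np.array([.04*np.cos(t),.04*np.sin(t),.024]),(0,0,255)) for t in np.linspace(0,6.28,40)]
ap=DOCK+R(DYAW)@[-.055,0,.01]
rim+=[(ap+np.array([.038*np.cos(t),.038*np.sin(t),0]),(255,255,0)) for t in np.linspace(0,6.28,40)]
look("s7",dict(scene=(155,140),top=(265,135)),rim,sz=110,k=5)
E
```

```text
t 15.45 p [ 0.491  -0.2661  0.1242] F [ 0.5 -0.2 -1.5] w 0.0131 q [-39.9  32.1  96.2  -0.   51.9 -28.9]
cap pred [ 0.4921 -0.2602  0.1006]
```

View pics/s7_scene.png

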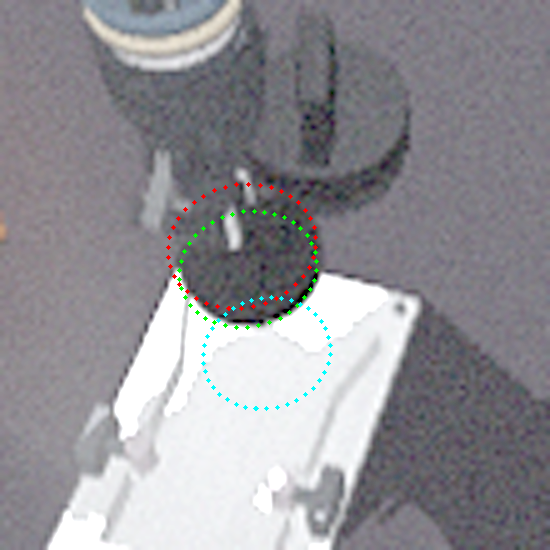

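View pics/s7_top.png

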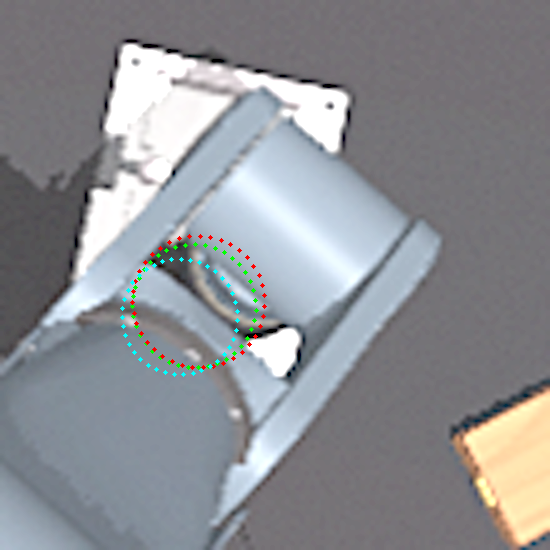

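Request:
apply_moves(commands=[0.003,0,0.015,0,0,0,-1,0,0,0.02,0,0,0,-1,0,0,0.02,0,0,0,-1,0,0,0.01,0,0,0,-1,0,0,0.005,0,0,0,-1,0,0,0,0,0,0,-1])

```text
time_s: 16.3
eef_pos: [0.4959, -0.2678, 0.0561]
tcp_rot: [[0.981, -0.192, -0.0], [-0.192, -0.981, -0.001], [0.0, 0.001, -1.0]]
force: [0.5, 0.2, -1.5]
grip_width: 0.0127
```

```bash
python3 - <<'E'
from look import *
o=state();p=o["eef_pos"];Rc=o["tcp_rot"]
C=p+Rc@[0,-.006,.0236]; print("cap pred",C, "in dock",R(DYAW).T@(C-DOCK))
rim=[(C+np.array([.038*np.cos(t),.038*np.sin(t),0]),(0,255,0)) for t in np.linspace(0,6.28,40)]
rim+=[(C+np.array([.04*np.cos(t),.04*np.sin(t),.024]),(0,0,255)) for t in np.linspace(0,6.28,40)]
ap=DOCK+R(DYAW)@[-.055,0,.01]
rim+=[(ap+np.array([.038*np.cos(t),.038*np.sin(t),0]),(255,255,0)) for t in np.linspace(0,6.28,40)]
look("s8",dict(scene=(155,160)),rim,sz=110,k=5)
E
```

```text
t 16.3 p [ 0.4959 -0.2678  0.0561] F [ 0.5  0.2 -1.5] w 0.0127 q [-39.7  38.5  98.1  -0.   43.5 -28.6]
cap pred [ 0.497  -0.2619  0.0325] in dock [-0.0528 -0.0005  0.0325]
```

View pics/s8_scene.png

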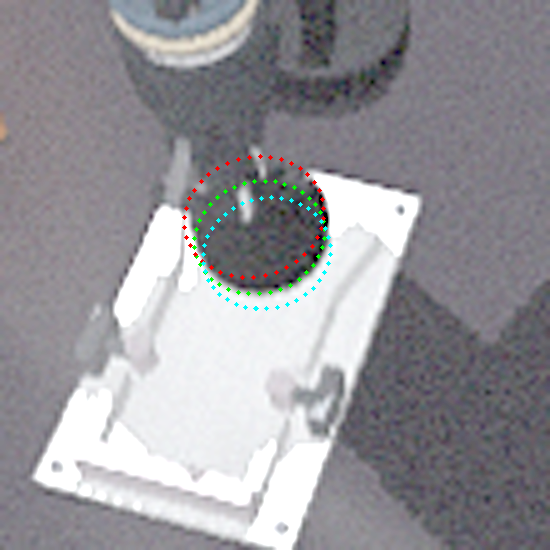

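Request:
apply_moves(commands=[0,0,0.005,0,0,0,-1,0,0,0.005,0,0,0,-1,0,0,0.003,0,0,0,-1,0,0,0.002,0,0,0,-1,0,0,0,0,0,0,-1])

```text
time_s: 16.98
eef_pos: [0.4955, -0.2675, 0.0408]
tcp_rot: [[0.981, -0.192, -0.001], [-0.192, -0.981, -0.0], [-0.001, 0.0, -1.0]]
force: [0.9, 0.7, -2.4]
grip_width: 0.0131
```

Request:
apply_moves(commands=[0,0,0.001,0,0,0,-1,0,0,0.001,0,0,0,-1,0,0,0.001,0,0,0,-1])

```text
time_s: 17.35
eef_pos: [0.4957, -0.2677, 0.038]
tcp_rot: [[0.981, -0.192, -0.0], [-0.192, -0.981, -0.0], [-0.0, 0.0, -1.0]]
force: [-0.1, -0.2, -1.7]
grip_width: 0.0131
```

Request:
apply_moves(commands=[0,0,0.001,0,0,0,-1,0,0,0.001,0,0,0,-1])

```text
time_s: 17.6
eef_pos: [0.4956, -0.2676, 0.036]
tcp_rot: [[0.981, -0.192, -0.0], [-0.192, -0.981, -0.0], [-0.0, 0.0, -1.0]]
force: [0.5, -0.9, -2.0]
grip_width: 0.0128
```

Request:
apply_moves(commands=[0,0,0.001,0,0,0,-1,0,0,0,0,0,0,-1])

```text
time_s: 17.85
eef_pos: [0.4956, -0.2676, 0.035]
tcp_rot: [[0.981, -0.192, -0.001], [-0.192, -0.981, -0.0], [-0.0, 0.0, -1.0]]
force: [0.1, 1.9, -1.9]
grip_width: 0.0128
```

Request:
apply_moves(commands=[0,0,0.001,0,0,0,-1,0,0,0,0,0,0,-1])

```text
time_s: 18.1
eef_pos: [0.4956, -0.2676, 0.034]
tcp_rot: [[0.981, -0.192, -0.001], [-0.192, -0.981, -0.0], [-0.0, 0.0, -1.0]]
force: [-0.1, -0.2, -1.5]
grip_width: 0.0129
```

Request:
apply_moves(commands=[0,0,0.0007,0,0,0,-1,0,0,0,0,0,0,-1])

```text
time_s: 18.35
eef_pos: [0.4957, -0.2677, 0.0334]
tcp_rot: [[0.981, -0.192, -0.0], [-0.192, -0.981, -0.0], [-0.0, 0.0, -1.0]]
force: [-0.6, -0.4, -1.6]
grip_width: 0.0129
```

Request:
apply_moves(commands=[0,0,0.0007,0,0,0,-1,0,0,0,0,0,0,-1])

```text
time_s: 18.6
eef_pos: [0.4957, -0.2676, 0.0333]
tcp_rot: [[0.981, -0.192, -0.0], [-0.192, -0.981, -0.001], [-0.0, 0.001, -1.0]]
force: [-1.2, 1.4, 5.2]
grip_width: 0.0132
```

Request:
apply_moves(commands=[0,0,0.0007,0,0,0,-1,0,0,0,0,0,0,-1])

```text
time_s: 18.85
eef_pos: [0.4957, -0.2676, 0.0333]
tcp_rot: [[0.981, -0.192, -0.0], [-0.192, -0.981, -0.001], [0.0, 0.001, -1.0]]
force: [-2.4, 2.0, 9.8]
grip_width: 0.0126
```

Request:
apply_moves(commands=[0,0,0.0007,0,0,0,-1,0,0,0,0,0,0,-1])

```text
time_s: 19.1
eef_pos: [0.4957, -0.2676, 0.0333]
tcp_rot: [[0.981, -0.192, 0.0], [-0.192, -0.981, -0.001], [0.0, 0.001, -1.0]]
force: [-2.8, 2.3, 15.1]
grip_width: 0.0131
```

Request:
apply_moves(commands=[0,0,0.0007,0,0,0,-1,0,0,0,0,0,0,-1])

```text
time_s: 19.35
eef_pos: [0.4957, -0.2676, 0.0332]
tcp_rot: [[0.981, -0.192, 0.0], [-0.192, -0.981, -0.001], [0.0, 0.001, -1.0]]
force: [-3.9, 3.0, 19.3]
grip_width: 0.0128
```

Contact came at z 0.0333, as predicted. I'll relieve the press, then open.

Request:
apply_moves(commands=[0,0,-0.0015,0,0,0,-1,0,0,-0.001,0,0,0,-1,0,0,0,0,0,0,-1])

```text
time_s: 19.73
eef_pos: [0.4957, -0.2676, 0.0333]
tcp_rot: [[0.981, -0.192, -0.0], [-0.192, -0.981, -0.0], [-0.0, 0.0, -1.0]]
force: [-1.5, 2.4, 5.4]
grip_width: 0.0126
```

Request:
apply_moves(commands=[0,0,0,0,0,0,-0.6,0,0,0,0,0,0,-0.4,0,0,0,0,0,0,-0.2,0,0,0,0,0,0,0,0,0,0,0,0,0,0.2,0,0,0,0,0,0,0.2,0,0,0,0,0,0,0.2])

```text
time_s: 20.6
eef_pos: [0.4957, -0.2676, 0.0331]
tcp_rot: [[0.981, -0.192, -0.0], [-0.192, -0.981, -0.0], [-0.0, 0.0, -1.0]]
force: [0.5, -0.6, 0.6]
grip_width: 0.0513
```

Request:
apply_moves(commands=[0,0,-0.005,0,0,0,0.2,0,0,-0.015,0,0,0,0.2,0,0,-0.03,0,0,0,0.2,0,0,-0.03,0,0,0,0.2,-0.05,0,-0.02,0,0,0,0,-0.04,0,0,0,0,0,-1])

```text
time_s: 21.35
eef_pos: [0.4072, -0.2508, 0.1356]
tcp_rot: [[0.982, -0.191, 0.003], [-0.191, -0.982, -0.004], [0.004, 0.003, -1.0]]
force: [-0.4, 0.2, 0.2]
grip_width: 0.0255
```

```bash
python3 - <<'E'
from look import *
o=state();p=o["eef_pos"];Rc=o["tcp_rot"]
ap=DOCK+R(DYAW)@[-.055,0,.01]
rim=[(ap+np.array([.038*np.cos(t),.038*np.sin(t),0]),(0,255,0)) for t in np.linspace(0,6.28,40)]
rim+=[(ap+np.array([.04*np.cos(t),.04*np.sin(t),.024]),(0,0,255)) for t in np.linspace(0,6.28,40)]
look("s9",dict(scene=(155,160),top=(265,135)),rim,sz=110,k=5)
E
```

```text
t 21.35 p [ 0.4072 -0.2508  0.1356] F [-0.4  0.2  0.2] w 0.0255 q [-45.   25.9 107.4  -0.1  46.4 -33.9]
```

View pics/s9_scene.png

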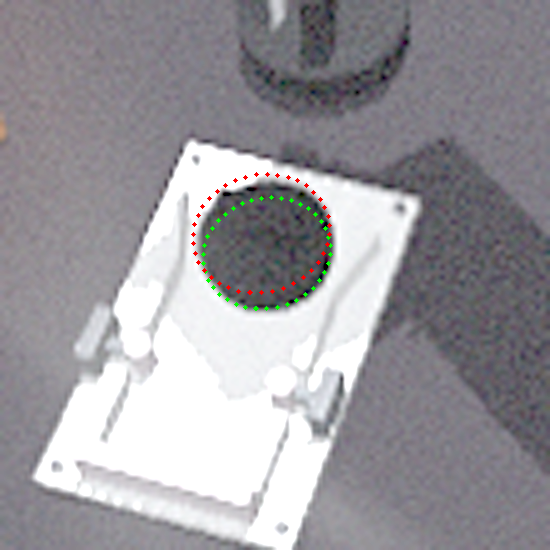

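View pics/s9_top.png

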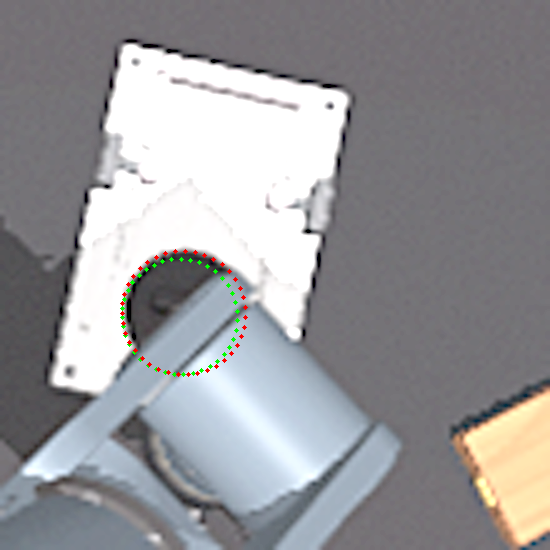

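Scene view: the cap stands upright on the apron at about (208,207) and matches the predicted rim. Top view agrees. Next I'll shut the jaws, go behind the cap and lower.

Request:
apply_moves(commands=[0.02,0,0,0,0,0,-1,0,0,0,0,0,0,-1,0,0,0.02,0,0,0,-1,0,0,0.03,0,0,0,-1,0,0,0.03,0,0,0,-1,0,0,0.015,0,0,0,-1,0,0,0,0,0,0,-1])

```text
time_s: 22.32
eef_pos: [0.4265, -0.2537, 0.0374]
tcp_rot: [[0.981, -0.192, -0.002], [-0.192, -0.981, 0.001], [-0.002, -0.001, -1.0]]
force: [-0.2, -0.4, 0.4]
grip_width: -0.0
```

```bash
cat >> look.py <<'E'
def dk(p): return R(DYAW).T@(p-DOCK)
E
python3 - <<'E'
from look import *
o=state();p=o["eef_pos"];Rc=o["tcp_rot"]; print("dock",dk(p))
look("s10",dict(scene=(165,140),top=(250,150)),[(p+Rc@np.array([.0145,-.008,-.010]),(0,255,0))],sz=95,k=6)
E
```

```text
t 22.32 p [ 0.4265 -0.2537  0.0374] F [-0.2 -0.4  0.4] w -0.0 q [-43.7  37.5 108.2  -0.1  34.5 -32.5]
dock [-0.1237 -0.0059  0.0374]
```

View pics/s10_scene.png

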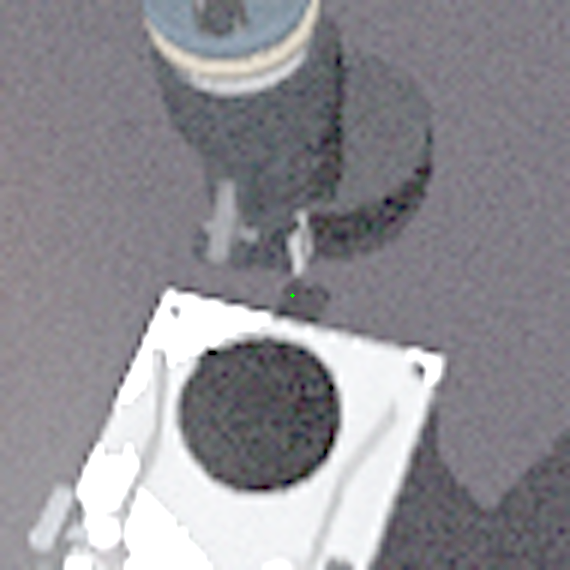

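View pics/s10_top.png

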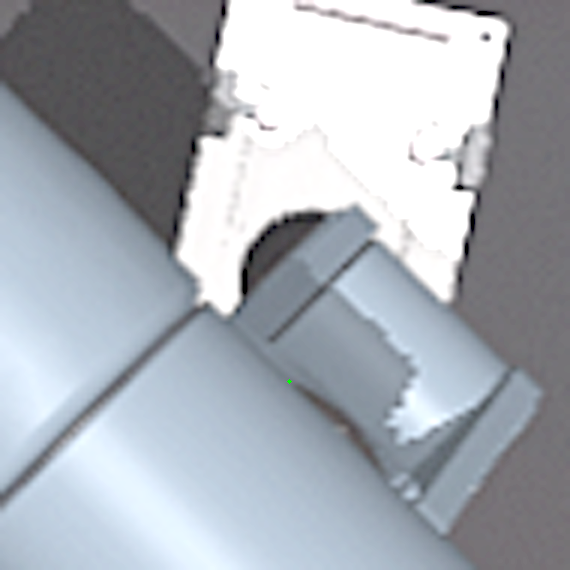

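Request:
apply_moves(commands=[0,0,0.005,0,0,0,-1,0,0,0.005,0,0,0,-1,0,0,0.005,0,0,0,-1,0,0,0.005,0,0,0,-1,0,0,0.002,0,0,0,-1,0,0,0.002,0,0,0,-1])

```text
time_s: 23.18
eef_pos: [0.4269, -0.2542, 0.0139]
tcp_rot: [[0.981, -0.192, -0.001], [-0.192, -0.981, -0.0], [-0.0, 0.0, -1.0]]
force: [0.6, -0.5, -0.1]
grip_width: 0.0003
```

```bash
python3 - <<'E'
from look import *
o=state();p=o["eef_pos"];Rc=o["tcp_rot"]; print("dock",dk(p))
look("s11",dict(scene=(185,160)),[],sz=60,k=9,gain=3)
E
```

```text
t 23.18 p [ 0.4269 -0.2542  0.0139] F [ 0.6 -0.5 -0.1] w 0.0003 q [-43.7  40.1 108.7  -0.1  31.2 -32.5]
dock [-0.1231 -0.0063  0.0139]
```

View pics/s11_scene.png

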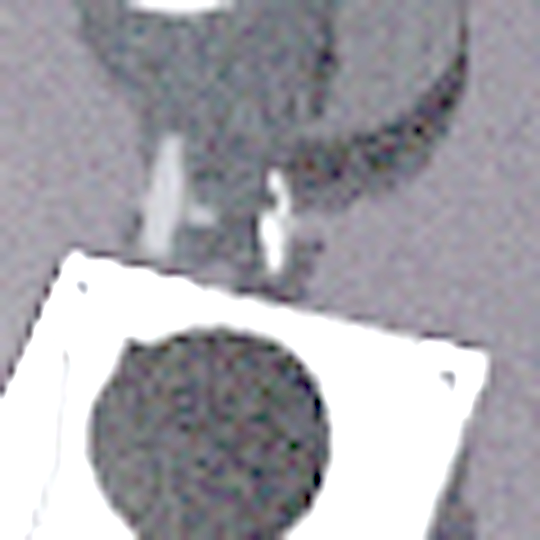

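```bash
python3 - <<'E'
from look import *
for z in(.01,.02,.03,.04,.05):
    print(z,[((proj("scene",DOCK+R(DYAW)@[x,.005,z])[0]-(185,160)+.5)*9-.5).round().tolist() for x in(-.1086,-.1376)])
E
```

```text
0.01 [[279.0, 326.0], [307.0, 257.0]]
0.02 [[276.0, 310.0], [304.0, 241.0]]
0.03 [[272.0, 294.0], [301.0, 225.0]]
0.04 [[269.0, 278.0], [298.0, 208.0]]
0.05 [[266.0, 262.0], [295.0, 192.0]]
```

Request:
apply_moves(commands=[0,0,0.002,0,0,0,-1,0,0,0.002,0,0,0,-1,0,0,0.002,0,0,0,-1,0,0,0,0,0,0,-1])

```text
time_s: 23.72
eef_pos: [0.4269, -0.2541, 0.0079]
tcp_rot: [[0.981, -0.192, -0.001], [-0.192, -0.981, -0.0], [-0.001, 0.0, -1.0]]
force: [-0.1, -1.5, 0.0]
grip_width: -0.0003
```

Request:
apply_moves(commands=[0,0,0.001,0,0,0,-1,0,0,0.001,0,0,0,-1,0,0,0,0,0,0,-1])

```text
time_s: 24.1
eef_pos: [0.4269, -0.2542, 0.006]
tcp_rot: [[0.981, -0.192, -0.0], [-0.192, -0.981, -0.0], [-0.0, 0.0, -1.0]]
force: [-0.4, -0.2, 0.0]
grip_width: 0.0002
```

Request:
apply_moves(commands=[0,0,0.001,0,0,0,-1,0,0,0,0,0,0,-1])

```text
time_s: 24.35
eef_pos: [0.4269, -0.2542, 0.005]
tcp_rot: [[0.981, -0.192, -0.0], [-0.192, -0.981, -0.0], [-0.0, 0.0, -1.0]]
force: [0.1, 0.5, 0.4]
grip_width: 0.0002
```

Request:
apply_moves(commands=[0,0,0.001,0,0,0,-1,0,0,0.001,0,0,0,-1,0,0,0,0,0,0,-1])

```text
time_s: 24.72
eef_pos: [0.4269, -0.2541, 0.003]
tcp_rot: [[0.981, -0.192, -0.001], [-0.192, -0.981, -0.0], [-0.001, 0.0, -1.0]]
force: [0.5, 1.0, -0.2]
grip_width: -0.0001
```

Request:
apply_moves(commands=[0,0,0.001,0,0,0,-1,0,0,0.001,0,0,0,-1,0,0,0,0,0,0,-1])

```text
time_s: 25.1
eef_pos: [0.4269, -0.2541, 0.001]
tcp_rot: [[0.981, -0.192, -0.001], [-0.192, -0.981, -0.0], [-0.0, 0.0, -1.0]]
force: [0.7, 0.2, 0.0]
grip_width: -0.0002
```

```bash
python3 - <<'E'
from look import *
o=state();p=o["eef_pos"];Rc=o["tcp_rot"]; print("dock",dk(p))
look("s12",dict(scene=(185,160)),[],sz=60,k=9,gain=2)
E
```

```text
t 25.1 p [ 0.4269 -0.2541  0.001 ] F [0.7 0.2 0. ] w -0.0002 q [-43.7  41.6 108.8  -0.1  29.6 -32.5]
dock [-0.1232 -0.0062  0.001 ]
```

View pics/s12_scene.png

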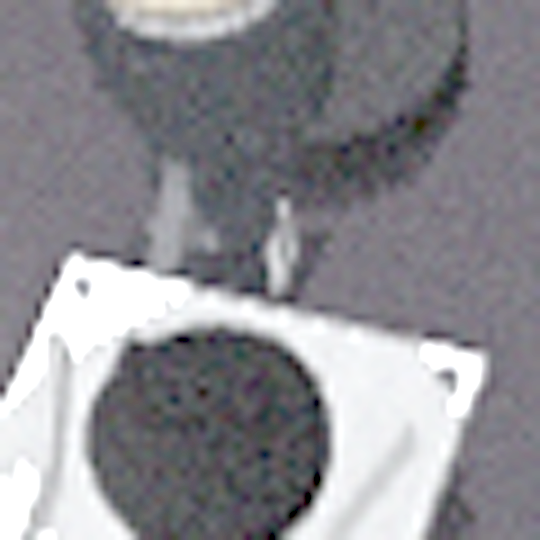

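Request:
apply_moves(commands=[0,0,-0.002,0,0,0,-1,0.002,0,0,0,0,0,-1,0.002,0,0,0,0,0,-1,0.002,0,0,0,0,0,-1,0,0,0,0,0,0,-1])

```text
time_s: 25.78
eef_pos: [0.4331, -0.2555, 0.0031]
tcp_rot: [[0.981, -0.192, -0.0], [-0.192, -0.981, -0.001], [-0.0, 0.001, -1.0]]
force: [-0.7, 0.8, -0.8]
grip_width: 0.0003
```

Request:
apply_moves(commands=[0.002,0,0,0,0,0,-1,0.002,0,0,0,0,0,-1,0.002,0,0,0,0,0,-1,0,0,0,0,0,0,-1])

```text
time_s: 26.28
eef_pos: [0.4389, -0.2566, 0.0031]
tcp_rot: [[0.981, -0.192, -0.0], [-0.192, -0.981, -0.001], [-0.0, 0.001, -1.0]]
force: [-0.4, 0.4, 0.2]
grip_width: -0.0003
```

Request:
apply_moves(commands=[0.002,0,0,0,0,0,-1,0.002,0,0,0,0,0,-1,0.002,0,0,0,0,0,-1])

```text
time_s: 26.65
eef_pos: [0.4442, -0.2574, 0.003]
tcp_rot: [[0.981, -0.192, -0.002], [-0.192, -0.981, 0.0], [-0.002, -0.0, -1.0]]
force: [-1.1, -0.4, 0.7]
grip_width: -0.0
```

```bash
python3 - <<'E'
from look import *
o=state();p=o["eef_pos"];Rc=o["tcp_rot"]; print("dock",dk(p))
look("s13",dict(scene=(175,160)),[],sz=70,k=8,gain=2)
E
```

```text
t 26.65 p [ 0.4442 -0.2574  0.003 ] F [-1.1 -0.4  0.7] w -0.0 q [-42.5  41.9 106.4  -0.1  31.8 -31.4]
dock [-0.1055 -0.0061  0.003 ]
```

View pics/s13_scene.png

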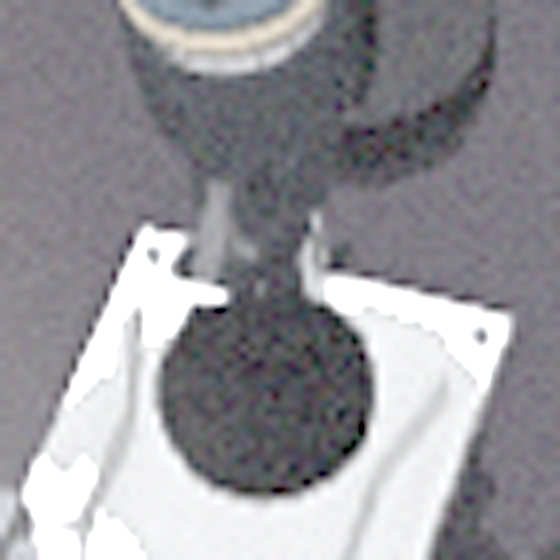

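Request:
apply_moves(commands=[0.002,0,0,0,0,0,-1,0.002,0,0,0,0,0,-1,0.002,0,0,0,0,0,-1])

```text
time_s: 27.08
eef_pos: [0.4505, -0.2588, 0.003]
tcp_rot: [[0.981, -0.192, -0.001], [-0.192, -0.981, -0.0], [-0.001, 0.0, -1.0]]
force: [-2.0, 0.1, 0.4]
grip_width: -0.0003
```

Request:
apply_moves(commands=[0.002,0,0,0,0,0,-1,0.002,0,0,0,0,0,-1,0.002,0,0,0,0,0,-1])

```text
time_s: 27.45
eef_pos: [0.4565, -0.26, 0.0031]
tcp_rot: [[0.981, -0.192, -0.0], [-0.192, -0.981, -0.0], [-0.0, 0.0, -1.0]]
force: [-1.4, 0.6, -0.5]
grip_width: 0.0004
```

```bash
python3 - <<'E'
from look import *
o=state();p=o["eef_pos"];Rc=o["tcp_rot"]; print("dock",dk(p))
look("s14",dict(scene=(175,160)),[],sz=70,k=8,gain=2)
a=cv2.imread("pics/scenes13.png").astype(int);b=cv2.imread("pics/scenes14.png").astype(int)
d=np.abs(a-b).max(2)[195:230,180:235];print((d>60).sum())
E
```

```text
t 27.45 p [ 0.4565 -0.26    0.0031] F [-1.4  0.6 -0.5] w 0.0004 q [-41.8  42.3 104.7  -0.1  33.1 -30.7]
dock [-0.093  -0.0064  0.0031]
293
```

View pics/s14_scene.png

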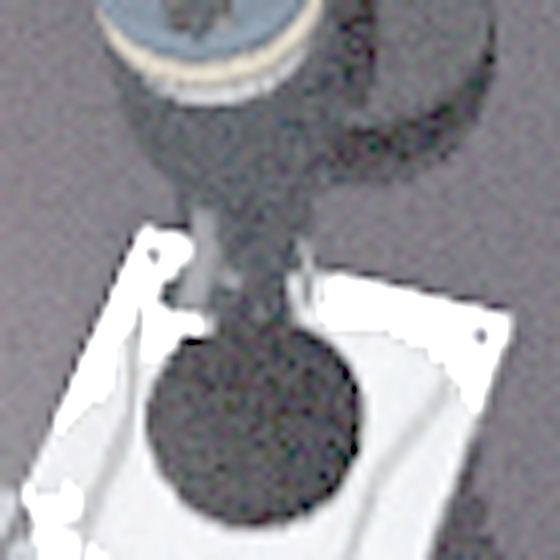

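Request:
apply_moves(commands=[0.003,0,0,0,0,0,-1,0.003,0,0,0,0,0,-1,0.003,0,0,0,0,0,-1,0.003,0,0,0,0,0,-1,0.003,0,0,0,0,0,-1,0.003,0,0,0,0,0,-1,0.003,0,0,0,0,0,-1])

```text
time_s: 28.38
eef_pos: [0.4771, -0.264, 0.0031]
tcp_rot: [[0.981, -0.192, -0.0], [-0.192, -0.981, -0.0], [-0.0, 0.0, -1.0]]
force: [-0.7, -0.9, 0.4]
grip_width: -0.0001
```

Request:
apply_moves(commands=[0.003,0,0,0,0,0,-1,0.003,0,0,0,0,0,-1,0.003,0,0,0,0,0,-1,0.003,0,0,0,0,0,-1,0.003,0,0,0,0,0,-1,0.003,0,0,0,0,0,-1])

```text
time_s: 29.12
eef_pos: [0.4947, -0.2675, 0.003]
tcp_rot: [[0.981, -0.192, -0.001], [-0.192, -0.981, -0.0], [-0.001, 0.0, -1.0]]
force: [-1.1, -0.3, 0.1]
grip_width: 0.0001
```

```bash
python3 - <<'E'
from look import *
o=state();p=o["eef_pos"];Rc=o["tcp_rot"]; print("dock",dk(p)); x=dk(p)[0]+.054
C=DOCK+R(DYAW)@[x,0,.01]
rim=[(C+np.array([.038*np.cos(t),.038*np.sin(t),0]),(0,255,0)) for t in np.linspace(0,6.28,40)]
look("s15",dict(scene=(150,160)),rim,sz=110,k=5,gain=2)
E
```

```text
t 29.12 p [ 0.4947 -0.2675  0.003 ] F [-1.1 -0.3  0.1] w 0.0001 q [-39.8  43.6  99.2  -0.1  37.2 -28.6]
dock [-0.0541 -0.0065  0.003 ]
```

View pics/s15_scene.png

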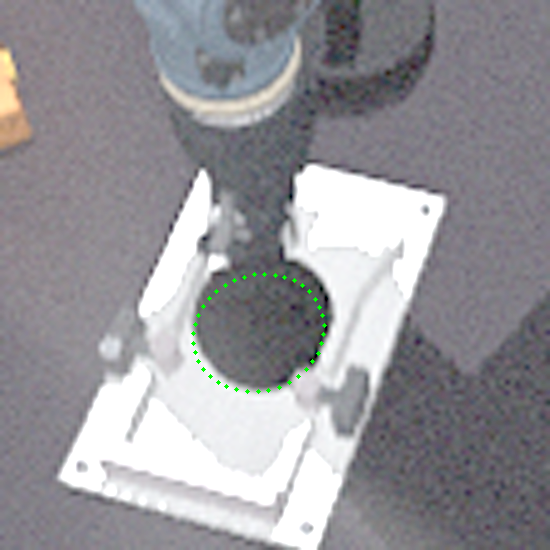

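The cap is where I predicted, about x 0 and centred. Now pushing slowly through the rollers.

Request:
apply_moves(commands=[0.002,0,0,0,0,0,-1,0.002,0,0,0,0,0,-1,0.002,0,0,0,0,0,-1,0.002,0,0,0,0,0,-1,0.002,0,0,0,0,0,-1,0.002,0,0,0,0,0,-1,0.002,0,0,0,0,0,-1])

```text
time_s: 30.05
eef_pos: [0.5047, -0.2699, 0.0028]
tcp_rot: [[0.982, -0.191, -0.008], [-0.191, -0.982, 0.002], [-0.008, -0.0, -1.0]]
force: [-12.1, -4.7, 3.1]
grip_width: -0.0
```

Request:
apply_moves(commands=[0.002,0,0,0,0,0,-1,0.002,0,0,0,0,0,-1,0.002,0,0,0,0,0,-1,0.002,0,0,0,0,0,-1,0.002,0,0,0,0,0,-1])

```text
time_s: 30.68
eef_pos: [0.5139, -0.2727, 0.0028]
tcp_rot: [[0.982, -0.191, -0.009], [-0.191, -0.982, 0.001], [-0.009, 0.001, -1.0]]
force: [-13.5, -6.2, 3.1]
grip_width: 0.0001
```

Request:
apply_moves(commands=[0.002,0,0,0,0,0,-1,0.002,0,0,0,0,0,-1,0.002,0,0,0,0,0,-1,0.002,0,0,0,0,0,-1])

```text
time_s: 31.18
eef_pos: [0.5197, -0.2738, 0.0026]
tcp_rot: [[0.982, -0.189, -0.013], [-0.189, -0.982, 0.002], [-0.013, 0.001, -1.0]]
force: [-18.8, -8.6, 7.9]
grip_width: -0.0002
```

```bash
python3 - <<'E'
from look import *
o=state();p=o["eef_pos"];Rc=o["tcp_rot"]; print("dock",dk(p)); x=dk(p)[0]+.054
C=DOCK+R(DYAW)@[x,0,.01]
rim=[(C+np.array([.038*np.cos(t),.038*np.sin(t),0]),(0,255,0)) for t in np.linspace(0,6.28,40)]
look("s16",dict(scene=(155,180),top=(265,130)),rim,sz=85,k=7,gain=2)
E
```

```text
t 31.18 p [ 0.5197 -0.2738  0.0026] F [-18.8  -8.6   7.9] w -0.0002 q [-38.5  44.9  94.9  -0.6  40.9 -27.1]
dock [-0.0283 -0.0079  0.0026]
```

View pics/s16_scene.png

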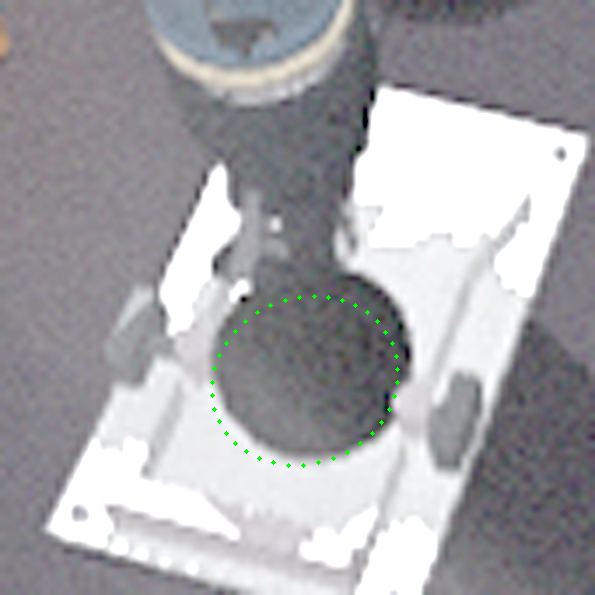

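View pics/s16_top.png

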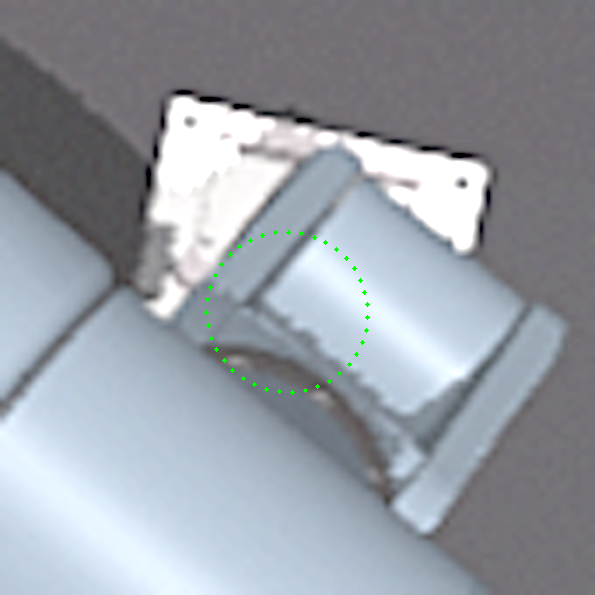

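The side force shows the finger is pushing off-centre, toward −y. I'll back off, shift 9 mm to +y and resume.

Request:
apply_moves(commands=[-0.004,0,0,0,0,0,-1,-0.005,0,0,0,0,0,-1,0,-0.004,0,0,0,0,-1,0,-0.005,0,0,0,0,-1,0,0,0,0,0,0,-1])

```text
time_s: 31.9
eef_pos: [0.5194, -0.2621, 0.003]
tcp_rot: [[0.982, -0.191, -0.0], [-0.191, -0.982, 0.0], [-0.0, -0.0, -1.0]]
force: [-1.0, 0.5, 0.2]
grip_width: -0.0001
```

```bash
python3 - <<'E'
from look import *
o=state();p=o["eef_pos"];Rc=o["tcp_rot"]; print("dock",dk(p),Rc[2])
C=DOCK+R(DYAW)@[.0257,0,.01]
rim=[(C+np.array([.038*np.cos(t),.038*np.sin(t),0]),(0,255,0)) for t in np.linspace(0,6.28,40)]
look("s17",dict(scene=(155,180)),rim,sz=85,k=7,gain=3)
E
```

```text
t 31.9 p [ 0.5194 -0.2621  0.003 ] F [-1.   0.5  0.2] w -0.0001 q [-37.8  44.4  96.3  -0.   39.3 -26.7]
dock [-0.0308  0.0035  0.003 ] [-0.0002 -0.     -1.    ]
```

View pics/s17_scene.png

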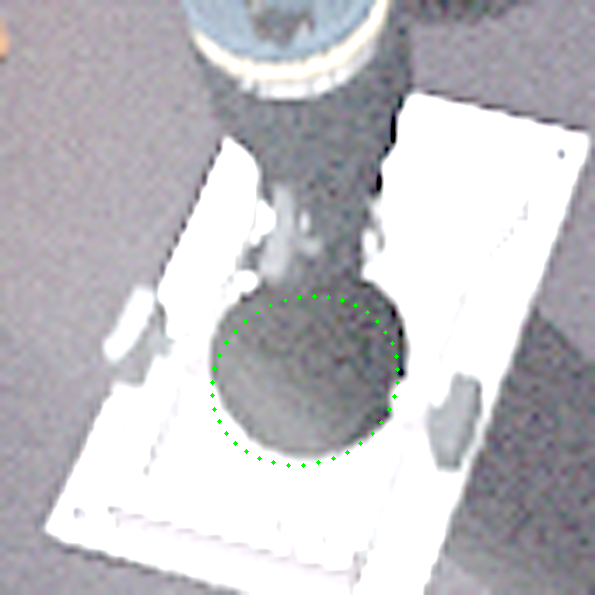

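Request:
apply_moves(commands=[0.002,0,0,0,0,0,-1,0.002,0,0,0,0,0,-1,0.002,0,0,0,0,0,-1,0.002,0,0,0,0,0,-1])

```text
time_s: 32.45
eef_pos: [0.5226, -0.2627, 0.0027]
tcp_rot: [[0.982, -0.191, -0.009], [-0.191, -0.982, 0.004], [-0.01, -0.002, -1.0]]
force: [-9.1, 0.6, 4.7]
grip_width: -0.0003
```

Request:
apply_moves(commands=[0.002,0,0,0,0,0,-1,0.002,0,0,0,0,0,-1,0.002,0,0,0,0,0,-1])

```text
time_s: 32.83
eef_pos: [0.5294, -0.2643, 0.0028]
tcp_rot: [[0.981, -0.192, -0.007], [-0.192, -0.981, 0.003], [-0.008, -0.002, -1.0]]
force: [-8.1, 0.8, 3.6]
grip_width: 0.0001
```

Request:
apply_moves(commands=[0.002,0,0,0,0,0,-1,0.002,0,0,0,0,0,-1,0.002,0,0,0,0,0,-1])

```text
time_s: 33.2
eef_pos: [0.5366, -0.2661, 0.0029]
tcp_rot: [[0.981, -0.192, -0.005], [-0.192, -0.981, 0.002], [-0.005, -0.001, -1.0]]
force: [-5.6, 0.3, 3.4]
grip_width: -0.0001
```

Request:
apply_moves(commands=[0.002,0,0,0,0,0,-1,0.002,0,0,0,0,0,-1,0.002,0,0,0,0,0,-1,0.002,0,0,0,0,0,-1])

```text
time_s: 33.7
eef_pos: [0.5471, -0.2687, 0.003]
tcp_rot: [[0.981, -0.192, 0.001], [-0.192, -0.981, -0.001], [0.001, 0.001, -1.0]]
force: [-2.2, -0.7, -0.5]
grip_width: -0.0
```

Request:
apply_moves(commands=[0.001,0,0,0,0,0,-1,0.001,0,0,0,0,0,-1,0,0,0,0,0,0,-1])

```text
time_s: 34.08
eef_pos: [0.549, -0.2691, 0.0031]
tcp_rot: [[0.981, -0.192, 0.001], [-0.192, -0.981, -0.001], [0.001, 0.001, -1.0]]
force: [-0.4, -0.1, -0.6]
grip_width: 0.0
```

Request:
apply_moves(commands=[0.001,0,0,0,0,0,-1,0.001,0,0,0,0,0,-1,0,0,0,0,0,0,-1])

```text
time_s: 34.45
eef_pos: [0.5504, -0.2692, 0.0031]
tcp_rot: [[0.981, -0.192, -0.0], [-0.192, -0.981, -0.0], [-0.0, 0.0, -1.0]]
force: [-1.3, -0.6, -0.1]
grip_width: -0.0001
```

Request:
apply_moves(commands=[0.001,0,0,0,0,0,-1,0,0,0,0,0,0,-1])

```text
time_s: 34.7
eef_pos: [0.5508, -0.2692, 0.003]
tcp_rot: [[0.981, -0.192, -0.001], [-0.192, -0.981, 0.0], [-0.001, 0.0, -1.0]]
force: [-2.9, -1.4, 2.0]
grip_width: 0.0001
```

Request:
apply_moves(commands=[0.001,0,0,0,0,0,-1,0,0,0,0,0,0,-1])

```text
time_s: 34.95
eef_pos: [0.5512, -0.2691, 0.0029]
tcp_rot: [[0.981, -0.192, -0.003], [-0.192, -0.981, 0.001], [-0.003, -0.0, -1.0]]
force: [-5.2, 0.1, 3.5]
grip_width: -0.0001
```

Request:
apply_moves(commands=[0.001,0,0,0,0,0,-1,0,0,0,0,0,0,-1])

```text
time_s: 35.2
eef_pos: [0.5514, -0.269, 0.0029]
tcp_rot: [[0.981, -0.192, -0.004], [-0.192, -0.981, 0.002], [-0.005, -0.001, -1.0]]
force: [-6.4, 0.6, 2.8]
grip_width: -0.0004
```

Request:
apply_moves(commands=[0.001,0,0,0,0,0,-1,0.001,0,0,0,0,0,-1,0,0,0,0,0,0,-1])

```text
time_s: 35.58
eef_pos: [0.5517, -0.2688, 0.0028]
tcp_rot: [[0.981, -0.191, -0.008], [-0.191, -0.981, 0.003], [-0.008, -0.002, -1.0]]
force: [-9.8, 0.0, 5.5]
grip_width: 0.0002
```

Request:
apply_moves(commands=[0.001,0,0,0,0,0,-1,0.001,0,0,0,0,0,-1,0,0,0,0,0,0,-1,0,0,0,0,0,0,-1])

```text
time_s: 36.08
eef_pos: [0.5521, -0.2685, 0.0027]
tcp_rot: [[0.981, -0.191, -0.011], [-0.191, -0.982, 0.005], [-0.012, -0.002, -1.0]]
force: [-12.8, -0.3, 7.5]
grip_width: 0.0003
```

```bash
python3 - <<'E'
from look import *
o=state();p=o["eef_pos"];print("dock",dk(p))
C=DOCK+R(DYAW)@[.055,0,.01]
rim=[(C+np.array([.038*np.cos(t),.038*np.sin(t),0]),(0,255,0)) for t in np.linspace(0,6.28,40)]
look("s18",dict(scene=(145,190)),rim,sz=85,k=7,gain=2)
E
```

```text
t 36.08 p [ 0.5521 -0.2685  0.0027] F [-12.8  -0.3   7.5] w 0.0003 q [-36.3  46.   90.9  -0.2  43.8 -25.1]
dock [0.0025 0.0034 0.0027]
```

View pics/s18_scene.png

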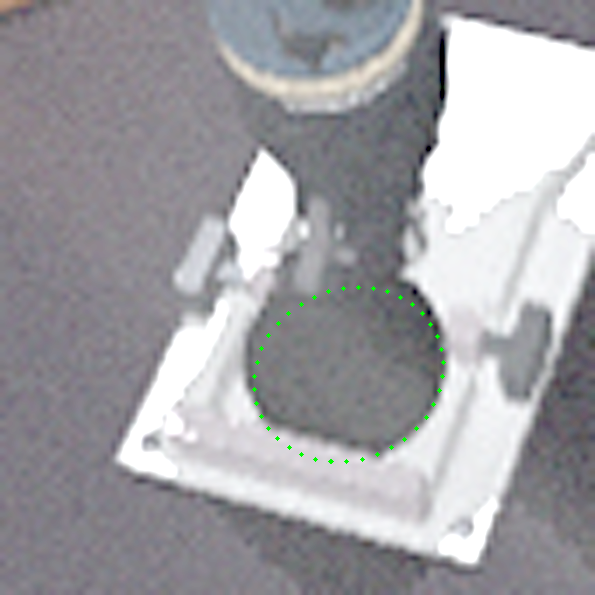

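The cap bears on the stop at about 13 N, and the stiffness matches the 8 N/mm spring. Retreating slowly.

Request:
apply_moves(commands=[-0.001,0,0,0,0,0,-1,-0.001,0,0,0,0,0,-1,-0.001,0,0,0,0,0,-1,-0.001,0,0,0,0,0,-1,-0.001,0,0,0,0,0,-1,-0.001,0,0,0,0,0,-1,-0.001,0,0,0,0,0,-1,-0.001,0,0,0,0,0,-1])

```text
time_s: 37.12
eef_pos: [0.5506, -0.2696, 0.0031]
tcp_rot: [[0.981, -0.192, 0.002], [-0.192, -0.981, -0.002], [0.002, 0.001, -1.0]]
force: [-0.6, 0.2, 0.4]
grip_width: 0.0002
```

Request:
apply_moves(commands=[-0.002,0,0,0,0,0,-1,-0.003,0,0,0,0,0,-1,-0.005,0,0,0,0,0,-1,-0.01,0,0,0,0,0,-1,-0.02,0,0,0,0,0,-1,-0.02,0,-0.01,0,0,0,-1,0,0,-0.04,0,0,0,-1,0,0,-0.05,0,0,0,-1])

```text
time_s: 38.12
eef_pos: [0.4887, -0.2566, 0.103]
tcp_rot: [[0.981, -0.193, -0.003], [-0.193, -0.981, 0.002], [-0.004, -0.001, -1.0]]
force: [0.5, -0.4, 0.1]
grip_width: 0.0002
```

Request:
apply_moves(commands=[0,0,-0.05,0,0,0,-1,0,0,-0.05,0,0,0,-1,0,0.055,0,0,0,0,-1,0,0.055,0,0,0,0,-1,0,0.055,0,0,0,0,-1,0,0,0,0,0,0,-1])

```text
time_s: 38.88
eef_pos: [0.4573, -0.4234, 0.2029]
tcp_rot: [[0.98, -0.197, 0.0], [-0.197, -0.98, -0.002], [0.001, 0.002, -1.0]]
force: [-0.1, 0.7, -0.3]
grip_width: -0.0
```

```bash
python3 - <<'E'
from look import *
o=state()
rim=[]
for x,c in((.055,(0,255,0)),):
    C=DOCK+R(DYAW)@[x,0,.01]
    rim+=[(C+np.array([.038*np.cos(t),.038*np.sin(t),0]),c) for t in np.linspace(0,6.28,40)]
    rim+=[(C+np.array([.04*np.cos(t),.04*np.sin(t),.024]),(0,0,255)) for t in np.linspace(0,6.28,40)]
look("s19",dict(scene=(145,190),top=(260,130)),rim,sz=85,k=7,gain=2)
E
```

```text
t 38.88 p [ 0.4573 -0.4234  0.2029] F [-0.1  0.7 -0.3] w -0.0 q [-53.   30.6  83.   -0.1  66.3 -41.6]
```

View pics/s19_scene.png

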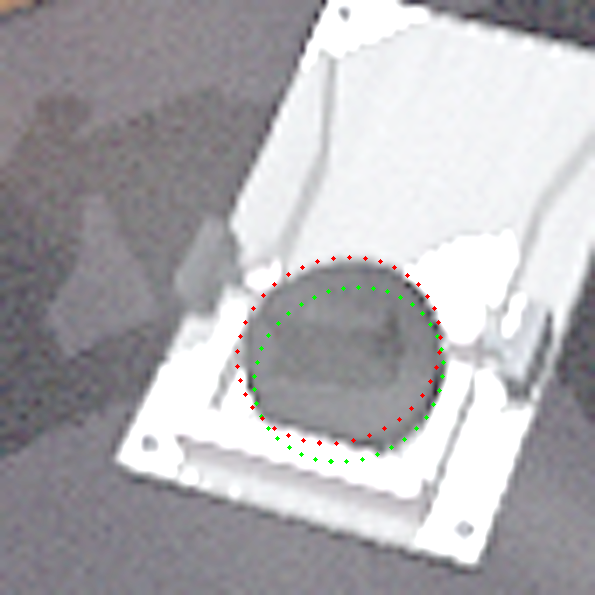

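View pics/s19_top.png

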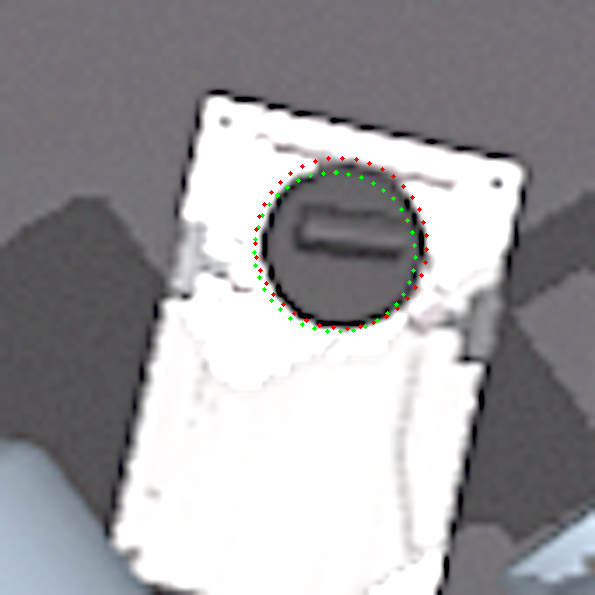

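View pics/scenes19.png

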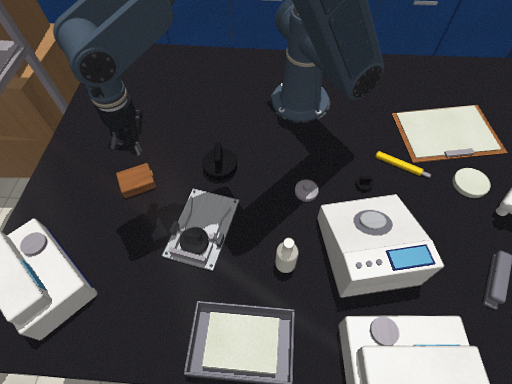

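```bash
python3 - <<'E'
from plant import env
print(env.close_job())
E
```

```text
the job is handed in; nothing more can be done
None
```

I lifted the cap off the port along its normal, set it upright on the dock's apron and let go. Then I pushed it slowly with the shut fingers past the rollers to the stop and handed the job in at about 39 s.

**Seating:** Contact with the stop began at 3 to 6 N, and I pressed to about 13 N. The last TCP movement roughly matched the 8 N/mm spring. I backed off at 8 mm/s until the reading was near zero and moved the arm clear.

**Last checks:** Both cameras show the cap upright against the stop. In the top view its rim lies on the predicted home rim to under about 1 mm. By eye in the final scene picture, the flask, puck and wooden case are where they were; I did not measure them again. The robot touches nothing, and the hand-in gives no verdict.

**What disagreed:**
- **Gripper depth:** the fingertips appeared about 27 mm higher along the tool axis than the stated geometry. With the reported TCP at z 0.001, where stated tips would be below the table, nothing was touched. I used the images and contact forces instead.
- **Camera offset:** the two cameras differ by about 5 mm across (y), so I used averages.
- **Off-centre push:** my first push through the rollers was about 9 mm off-centre. It reached 19 N along world x with a clear side force, and the cap-to-dock force itself is not measured. I backed off, recentred, and the remaining push through the rollers read 9 N or less.

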